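Clear the crankcase face and fit the starter pulley

TASK

With the scraper block, sweep the three broken casting pieces off the crankcase cover into the steel tray beside it, without touching the pieces with the gripper or bumping the lamp that hangs low over the cover. Stand the scraper back on its sole on the bench and let go of it, then slide the black starter pulley over the crankshaft stub, hub up, until it lies flat on the cleared face, and let go. Leave the other things on the bench where they are.

Things in the scene. Friction and masses are not known exactly. Their poses are not given: they have to be found in the camera images.
- cover: grey painted crankcase cover, a flat block 230 (x) x 240 (y) x 45 high, fixed to the bench, with an upright crankshaft stub on its top face near the robot. Origin: centre of its underside; z up; its yaw varies. The tray is against one of its two y sides, the carburettor on the other.
- crank_foot (a point): point on the cover's top face at the foot of the crankshaft stub, on the stub's axis: 70 mm towards -x of the cover's centre, 45 mm above the bench. The steel stub is 24 mm in diameter and stands 34 mm above the face, its top 8 mm tapered to 16 mm. Axes as the cover's.
- tray: open steel tray, 200 (x) x 114 (y) x 32 high outside, wall and floor 3 mm, fixed to the bench with 3 mm between it and a y side of the cover (left or right, it varies), its top 13 mm below the cover's face. Origin: centre of its underside; axes parallel to the cover's.
- lamp: cast-iron swing-arm lamp, clamped fast. Origin: at bench level under the middle of its box-shaped head, which hangs over the cover; axes about as the cover's. In this frame the head spans x -28 to 28, y -95 to 95, z 138 (underside) to 195 mm; the post stands behind the cover at x 187, 36 mm thick at most, 210 high, foot 84 wide; the arm joins them at z 155 to 180, y -10 to 30.
- chip1: broken piece of cast aluminium, flat, about 60 x 26 x 9 mm, lying on the cover's face partly under the lamp head. Origin: centre of its underside.
- chip2: broken piece of cast aluminium like chip1, about 60 x 26 x 9 mm
- chip3: broken piece of cast aluminium like chip1, about 60 x 26 x 9 mm
- scraper: scraper block: a straight bar 135 (x) x 26 (y) x 28 high, steel-soled, wooden above, with a straight wooden handle that rises from its -x end and leans 0.60 rad (34 degrees) from vertical towards its own -x. 0.22 kg. Origin: centre of the sole; z up. It stands on its sole on the bench, left or right.
- scraper_grip (a point): middle of the gripping part of the scraper's handle, in the scraper's frame at x -77.7, z 71.9 mm. The handle is 20 mm thick across (scraper y) and 24 mm the other way; 34 mm of it lie beyond this point up along the handle, and 54 mm below it down to the block. Axes as the scraper's.
- pulley: black plastic recoil starter pulley lying flat on the bench, hub up: grooved disc 84 mm in diameter, 18 high, with a hub 42 mm in diameter that rises to 50 mm above the underside; a 29 mm bore runs right through. Origin: centre of the underside, on the bore's axis; z up.
- carburettor: bystander: brass carburettor body, about 90 (x) x 58 (y) x 75 high, standing on the other side of the cover from the tray. Origin: centre of its underside.
- choke_knob: bystander: chrome choke knob, 52 mm in diameter, 55 high. Origin: centre of its underside.
- screwdriver: bystander: steel screwdriver with amber handle, 200 long, lying. Origin at its middle.
- spanner: bystander: steel spanner, 180 long, lying. Origin at its middle.
- piston: bystander: aluminium piston, 64 mm in diameter, 62 high, standing. Origin: centre of its underside.
- oil_bottle: bystander: grey oil bottle, 68 mm in diameter, 170 high, standing. Origin: centre of its underside.
Things that resemble listed ones, but are neither listed nor needed, are in the scene too. Of the things that look like the scraper, the smaller one is meant. Leave any red look-alike of the tray alone.

How it is judged:
On the way, in this order (a step that is already met when the one before it is completed fails the run):
1. the held scraper pushes a broken piece (contact force between the fingers and scraper above 1 N and (contact force between scraper and chip1 above 0.03 N or contact force between scraper and chip2 above 0.03 N or contact force between scraper and chip3 above 0.03 N)).
2. all three pieces are in the tray (x of chip1 in the frame of tray between -0.1 and 0.1 m and y of chip1 in the frame of tray between -0.057 and 0.057 m and z of chip1 in the frame of tray between -0.005 and 0.036 m and x of chip2 in the frame of tray between -0.1 and 0.1 m and y of chip2 in the frame of tray between -0.057 and 0.057 m and z of chip2 in the frame of tray between -0.005 and 0.036 m and x of chip3 in the frame of tray between -0.1 and 0.1 m and y of chip3 in the frame of tray between -0.057 and 0.057 m and z of chip3 in the frame of tray between -0.005 and 0.036 m), for 0.1 s.
3. the scraper stands on its sole on the bench, released (height (world z) of scraper below 0.006 m and angle between scraper's own z axis and vertical below 0.1 rad and linear speed of scraper below 0.02 m/s and contact force between the fingers and scraper below 0.1 N), for 0.1 s.
4. the pulley is over the stub, flat on the face, released (horizontal distance between pulley and crank_foot below 0.005 m and z of pulley in the frame of crank_foot below 0.003 m and angle between pulley's own z axis and vertical below 0.06 rad and linear speed of pulley below 0.02 m/s and contact force between the fingers and pulley below 0.1 N), for 0.2 s.
At the end, for the whole second after the job is handed in: All three pieces lie in the tray, below 36 mm; the scraper stands on its sole on the bench (within 6 mm, 0.1 rad); the pulley is over the stub (within 5 mm of its axis), flat on the cover (within 3 mm, 0.06 rad); scraper and pulley are released and at rest (all of step 2 and all of step 3 and all of step 4); the robot touches nothing.
It fails at once if the gripper or arm touches a broken piece (contact force between any of the fingers, the arm and chip1 above 0.5 N or contact force between any of the fingers, the arm and chip2 above 0.5 N or contact force between any of the fingers, the arm and chip3 above 0.5 N).
It fails at once if the lamp is bumped (more than 3 N) (contact force between lamp and anything else above 3 N).
It fails at once if one of the other loose things is shifted by more than 20 mm (distance of any of carburettor, choke_knob, screwdriver, spanner, piston, oil_bottle from where it was at the start of the episode above 0.02 m).
It also fails if it takes over 72 s, if anything falls off the work surface, if the arm or the gripper's body presses on something with over 40 N, if the wrist force passes 120 N, or if a joint passes its speed limit or range.

ROBOT

A 7-joint arm with a two-finger parallel gripper is mounted at the origin on the work surface. World frame = base frame: x ahead of the robot, y to its left, z up, the work surface at z = 0. Lengths are in m, angles in rad, forces in N, time in s.
With the tool pointing down it reaches from about 0.35 to 0.9 m from the base axis. Payload 8.1 kg.
Tool frame: the origin (TCP) lies on the centre line of the jaws, within the pads' length; the fingertips stand 8 mm ahead of it and the grasp point (between the pads) lies 11 mm behind it; z points along the fingers, y is the direction in which the jaws open and shut (so a half turn about z gives the same grasp; the last joint's range is limited). The gripper opens to 85 mm and grips with 20 to 120 N. Pads are 22 mm wide; open, the fingers measure 114 mm over their backs; the gripper's body (76 mm by 85 mm) begins 54 mm behind the grasp point. The pads swing forward as they close: fully open they stand 13 mm farther back than shut.
Start: joints at [-1.311, 0.434, 0.025, 1.573, -0.012, 1.134, -0.075], TCP at [0.222, 0.584, 0.209] pointing down, gripper open.
Joint ranges: [-2.62, 2.62], [-0.44, 2.09], [-1.27, 1.32], [0.08, 2.57], [-1.32, 4.46], [0.12, 2], [-2.74, 2.74]. Speed limits (rad/s): [2.22, 2.22, 3.01, 3.01, 3.14, 3.14, 3.14].

INTERFACE

Orientations are given as [roll, pitch, yaw] about the fixed x, y, z axes, in that order (R = Rz(yaw) Ry(pitch) Rx(roll)).
In Python, from station import manip gives the robot as it stands.
- The arm moves only by the tool arm_command, never from a script. Its argument "plan" is a list of rows, each a list of 2 entries, a list of its own where there are three numbers: the shift along the tool's x, y, z in mm, then the turn, a rotation vector about the tool's x, y, z in rad. In form: [[[dx, dy, dz], [rx, ry, rz]], ...]. A call has 1 to 12 rows; each row is the pose to reach, as a shift and turn from the pose commanded when the call began, along the tool's axes at that moment; what a row does not reach only later rows make up. A row lasts 1/12 s, in which the tool goes at most 41.7 mm and 7.16 degrees, less where a joint would pass 70% of its speed; a pose out of reach is approached as far as the arm can. A call with a gripper value outside its range is refused whole. "grip" is the closure, from -1 (fully open) to 1 (shut), so that 0 is half open, set as the call begins (left out, the last holds). The fingers move at their own pace and stop on an object; the grip force is fixed at half the most. Time passes only in rows, so rows that repeat a pose let the fingers close. It gives the time, the measured TCP pose, the force and the opening at its end, in the units of the state.
- manip.get_obs(): the state, without advancing time (a new reading comes with each control period).
- manip.grab_frame(name): name is "scene" or "top"; returns a dict with "frame" (420x560x3 uint8, red, green, blue), "range_z" (420x560 float32, m along the optical axis (not along the pixel's ray), 0 where there is no reading), "camera_matrix" (3x3 intrinsics, pixels), "k1" (the pictures are not rectified: a ray, as slopes to the right and down, at radius r is drawn at 1 + k1 r^2 times it, then the intrinsics apply), "R" (3x3) and "t" (3): a world point X has camera coordinates R X + t. Camera axes: x right, y down, z forward; pixel columns grow to the right and rows downward; lengths in m; the calibration is good to about 2 mm. A picture is of the moment at which its call begins.
- manip.hand_in(): hands the job in, once; it reports no verdict.
The state is a dict: "t": time; "joint_pos": joint angles; "joint_velocities": joint speeds; "joint_efforts": joint torques, N m; "tool_pos": TCP position; "tcp_rot": TCP orientation; "contact_force": force on the tool from outside, world axes, zero at the start; "torque": the same for the moment, N m; "width": opening from 0.0 (shut) to 1.0 (fully open).
Only numpy, scipy, OpenCV 4.12 (cv2) and the standard library are available. Lean on these libraries where they do the work, as an engineer would, in place of code of your own. Each camera call takes 0.05 s, during which the arm holds its last target. There are 200 camera calls.

## Working session

There is one attempt and no reset: what is moved stays moved. The work goes in short steps, Python scripts to look and compute and a tool call to move; the robot and the scene stay as the last step left them, time stands still between calls to the robot, and variables do not carry over. Pictures are saved under pics/ and viewed, about 8 in all and at most 12, crops included, and the job is handed in when it is done.

Besides the shell and the picture viewer there is one more tool, called as name(argument=value, ...), one argument or row to a line, values as JSON. arm_command: Moves the arm, as the interface text tells. Its arguments: {"type":"object","properties":{"plan":{"type":"array"},"grip":{"type":"number"}},"required":["plan"]}

```bash
ls; mkdir -p pics; cat > h.py <<'E'
import numpy as np, cv2
from station import manip
def grab(n):
    f=manip.grab_frame(n); np.savez('%s.npz'%n,**{k:np.array(v) for k,v in f.items()}); return f
def load(n): return dict(np.load('%s.npz'%n))
def cloud(f):
    "world xyz for every pixel"
    K=f['camera_matrix'];h,w=f['range_z'].shape
    u,v=np.meshgrid(np.arange(w),np.arange(h))
    k=float(f['k1'])
    p=cv2.undistortPoints(np.stack([u.ravel(),v.ravel()],1).astype(np.float64)[:,None],K,np.array([k,0,0,0.])).reshape(h,w,2)
    z=f['range_z'].astype(float)
    c=np.dstack([p[...,0]*z,p[...,1]*z,z])
    return (c-f['t'])@f['R']
def save(img,name,s=1):
    cv2.imwrite('pics/'+name,cv2.resize(cv2.cvtColor(img,cv2.COLOR_RGB2BGR),None,fx=s,fy=s,interpolation=cv2.INTER_CUBIC))
E
python3 - <<'E'
from h import *
for n in('scene','top'):
    f=grab(n); save(f['frame'],n+'0.png',1.42); print(n,f['k1'],f['camera_matrix'],-f['R'].T@f['t'],f['R'][2])
print(manip.get_obs())
E
```

```text
pics
scene -0.016716002377242564 [[428.77911814   0.         283.68135221]
 [  0.         428.77911814 210.13611967]
 [  0.           0.           1.        ]] [0.99649385 0.62817906 0.718382  ] [-0.48215868 -0.60439306 -0.63421766]
top -0.016229865208853753 [[400.74607916   0.         271.72740352]
 [  0.         400.74607916 205.41766489]
 [  0.           0.           1.        ]] [0.43876391 0.00264048 1.24625401] [ 0.05002056 -0.01298818 -0.99866373]
{'t': 0.1, 'joint_pos': array([-1.31064007,  0.43516915,  0.02495935,  1.57399413, -0.01163889,
        1.13401497, -0.07509614]), 'joint_velocities': array([-0.00066244, -0.00172275, -0.00221939, -0.00365002,  0.00025814,
       -0.00083524, -0.00023884]), 'joint_efforts': array([ 3.11047603e-03, -6.71750522e+01,  1.02798186e+00, -3.16899490e+01,
        1.56853034e-02,  7.34363159e-03, -8.81907539e-06]), 'tool_pos': array([0.2216411 , 0.58385889, 0.20799909]), 'tcp_rot': array([-3.14015477e+00,  9.01293422e-05,  2.77876748e+00]), 'contact_force': array([-0.72577703,  0.00153222,  0.94224537]), 'torque': array([0.01338988, 0.00965672, 0.02874467]), 'width': 1.0022283732626136}
```

View pics/top0.png

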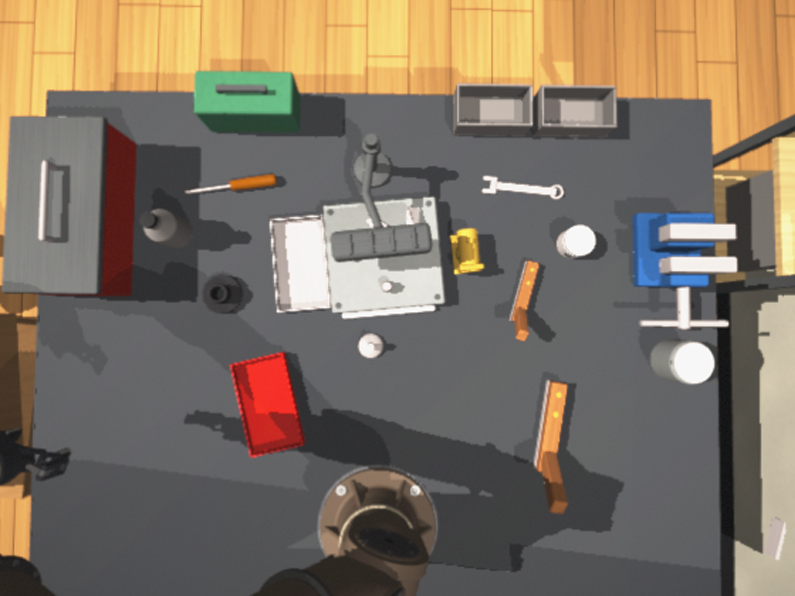

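View pics/scene0.png

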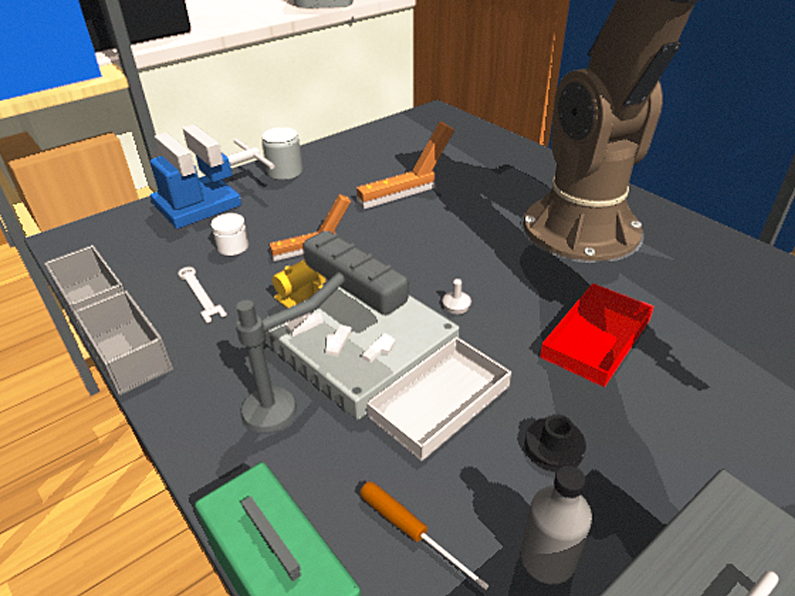

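The top view shows the cover in the centre with the tray on its left (+y). The small scraper is at (525,300), with its handle towards the robot, and the pulley is at (222,292). In the scene view the three chips lie at about (305,322), (338,340) and (378,347), behind or under the lamp head.

```bash
cat > m.py <<'E'
from h import *
T=load('top');S=load('scene');ct=cloud(T);cs=cloud(S)
def rect(mask,c,name):
    P=c[mask][:,:2]
    r=cv2.minAreaRect((P*1000).astype(np.float32)); print(name,mask.sum(),'rect',np.round(r[0],1),np.round(r[1],1),round(r[2],1),'z',np.round(np.percentile(c[mask][:,2],[2,50,98])*1000,1)); return r
def clean(m):
    m=cv2.morphologyEx(m.astype(np.uint8),cv2.MORPH_OPEN,np.ones((3,3),np.uint8)); n,l,s,_=cv2.connectedComponentsWithStats(m); return l==1+np.argmax(s[1:,4])
def win(m,u0,u1,v0,v1):
    w=np.zeros_like(m);w[int(v0/1.42):int(v1/1.42),int(u0/1.42):int(u1/1.42)]=1;return m&w
for n,F,c in(('top',T,ct),('scene',S,cs)):
    h=c[...,2]
    W=(lambda m:win(m,260,460,180,330)) if n=='top' else (lambda m:win(m,230,520,200,460))
    rect(clean(W((h>.040)&(h<.050))),c,n+' coverface')
    rect(clean(W((h>.11)&(h<.21))&(c[...,0]<.62)) if 1 else 0,c,n+' lamphead')
    if n=='top': rect(clean(W((h>.024)&(h<.036)&(c[...,1]>.12))),c,'trayrim')
    hs=cv2.cvtColor(F['frame'],cv2.COLOR_RGB2HSV)
    m=(hs[...,0]<18)&(hs[...,1]>120)
    m=win(m,490,560,245,350) if n=='top' else win(m,262,355,190,265)
    lo=clean(m&(h>.015)&(h<.034)); rect(lo,c,n+' scraper bar'); hi=m&(h>.05); P=c[hi]; print('handle hi',np.round(P.mean(0)*1000,1), np.round(P[np.argsort(P[:,2])[-15:]].mean(0)*1000,1))
    m=win((h>.008),195,250,268,318) if n=='top' else win((h>.008)&(F['frame'].max(2)<90),515,592,405,470)
    d=clean(m&(h>.012)&(h<.024)); rect(d,c,n+' disc'); 
    d=clean(m&(h>.044)&(h<.056)); r=rect(d,c,n+' hub')
    for nm,m2 in(('stub',W((h>.055)&(h<.085)&(c[...,0]<.48))),):
        if m2.any(): rect(m2,c,n+' '+nm)
# chips in scene
h=cs[...,2]; m=win((h>.0505)&(h<.062)&(S['frame'].min(2)>150),230,520,200,460)
n,l,s,_=cv2.connectedComponentsWithStats(m.astype(np.uint8))
for i in range(1,n):
    if s[i,4]>25: rect(l==i,cs,'chip?'+str(s[i,:2]*1.42))
h=ct[...,2]; m=win((h>.0505)&(h<.062)&(T['frame'].min(2)>150),260,460,180,330)
n,l,s,_=cv2.connectedComponentsWithStats(m.astype(np.uint8))
for i in range(1,n):
    if s[i,4]>15: rect(l==i,ct,'top chip?'+str(s[i,:2]*1.42))
f=S['frame'][150:330,150:380]; save(f,'chips.png',3.2)
E
python3 m.py
```

```text
top coverface 2943 rect [578.5  -6.3] [227.8 239.8] 5.7 z [40.6 44.6 49. ]
top lamphead 1513 rect [ 5.9e+02 -3.0e-01] [ 60.9 190.5] 6.3 z [162.9 188.8 196.2]Traceback (most recent call last):
  File "m.py", line 15, in <module>
    if n=='top': rect(clean(W((h>.024)&(h<.036)&(c[...,1]>.12))),c,'trayrim')
                      ~~~~~^^^^^^^^^^^^^^^^^^^^^^^^^^^^^^^^^^^^^
  File "m.py", line 7, in clean
    m=cv2.morphologyEx(m.astype(np.uint8),cv2.MORPH_OPEN,np.ones((3,3),np.uint8)); n,l,s,_=cv2.connectedComponentsWithStats(m); return l==1+np.argmax(s[1:,4])
                                                                                                                                            ~~~~~~~~~^^^^^^^^^
    return _wrapfunc(a, 'argmax', axis=axis, out=out, **kwds)
    return bound(*args, **kwds)
ValueError: attempt to get argmax of an empty sequence
```

```bash
sed -i 's/^    if n==.top.: rect(clean(W((h>.024).*$/    pass/; s/return l==1+np.argmax(s\[1:,4\])/return l==(1+np.argmax(s[1:,4]) if len(s)>1 else -1)/; s/^    P=c\[mask\]\[:,:2\]/    P=c[mask][:,:2]\n    if len(P)<5: print(name,"none"); return/' m.py; python3 m.py
```

```text
top coverface 2943 rect [578.5  -6.3] [227.8 239.8] 5.7 z [40.6 44.6 49. ]
top lamphead 1513 rect [ 5.9e+02 -3.0e-01] [ 60.9 190.5] 6.3 z [162.9 188.8 196.2]
top scraper bar 146 rect [ 497.1 -311.5] [24.3 62.3] 75.6 z [22.3 27.4 32.2]
handle hi [ 428.4 -287.5   92.4] [ 418.7 -268.9  181. ]
top disc 390 rect [492.5 343.9] [80.  81.2] 0.3 z [13.4 17.9 22.7]
top hub 15 rect [493.7 359.3] [12.   6.9] 0.2 z [44.3 50.1 52.8]
scene coverface 4751 rect [581.8   3.7] [231.  221.4] 5.9 z [40.8 43.5 46.6]
scene lamphead 1952 rect [592.7   2. ] [ 54.9 189.2] 6.4 z [146.7 187.  194.1]
scene scraper bar 163 rect [ 534.  -319.8] [27.8 78.5] 73.0 z [15.9 25.3 29.3]
handle hi [ 441.5 -278.3   82. ] [ 528.9 -160.2  170.8]
scene disc 683 rect [502.4 345.5] [71.4 83.7] 31.7 z [14.5 17.7 21.6]
scene hub 176 rect [496.9 341.6] [39.5 39.7] 36.0 z [44.6 48.8 51.4]
scene stub 121 rect [ 402.9 -149.4] [ 42.9 329.6] 13.0 z [55.6 70.6 84.3]
chip?[228.62 214.42] 106 rect [ 600.9 -412.2] [65.5 26.3] 61.7 z [51.4 58.8 61.4]
chip?[285.42 313.82] 151 rect [653.  -66.1] [28.1 57.2] 84.5 z [50.7 52.6 55.1]
chip?[325.18 326.6 ] 179 rect [636.6   0.8] [61.5 32.1] 32.1 z [50.7 52.4 54.8]
chip?[362.1 333.7] 166 rect [594.8  64.1] [59.6 28.1] 15.6 z [50.9 52.6 54.7]
top chip?[406.12 207.32] 87 rect [661.2 -66.4] [34.  24.4] 0.4 z [50.6 53.6 58.1]
top chip?[366.36 218.68] 16 rect [643.   22.2] [19.7  6.6] 33.2 z [51.8 54.3 59.3]
```

View pics/chips.png

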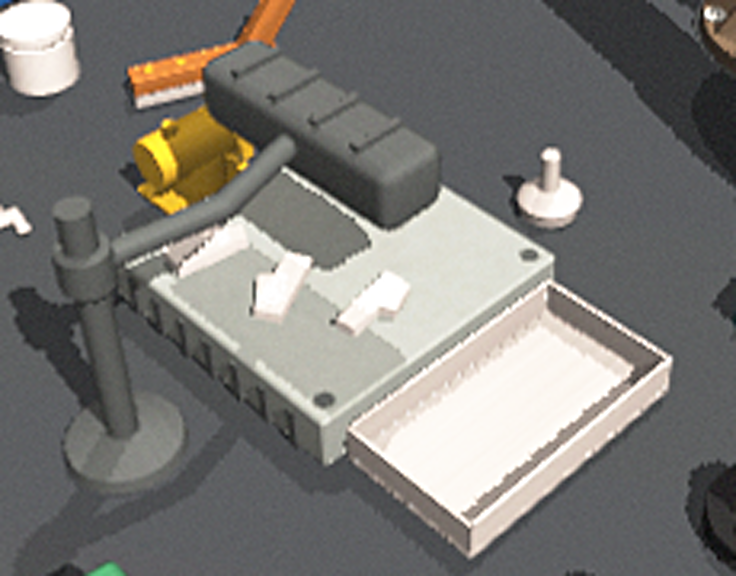

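The crop shows three chips in separate x bands, with the lamp head in front of them and the stub hidden behind it. One sweep with the bar along the cover's x covers all three. Next I refine the scraper, stub and pulley.

```bash
cat >> h.py <<'E'
from scipy.spatial.transform import Rotation as Ro
def ray(f,uv,z):
    "cast pixel(s) onto plane at height z"
    K=f['camera_matrix'];p=cv2.undistortPoints(np.array(uv,float).reshape(-1,1,2),K,np.array([float(f['k1']),0,0,0])).reshape(-1,2)
    d=np.c_[p,np.ones(len(p))]@f['R']; o=-f['R'].T@f['t']
    return o+d*((z-o[2])/d[:,2])[:,None]
def row(p,R,o=None):
    o=o or manip.get_obs(); R0=Ro.from_euler('xyz',o['tcp_rot'])
    s=R0.inv().apply(np.array(p)-o['tool_pos'])*1000; r=(R0.inv()*R).as_rotvec()
    print('row',np.round(s,1).tolist(),np.round(r,3).tolist(),'n>=',round(max(np.linalg.norm(s)/41.7,np.linalg.norm(r)/.125),1))
    return p,R
def chain(poses):
    "rows from now through each pose, each relative to the previous"
    o=manip.get_obs()
    for p,R in poses:
        row(p,R,o); o=dict(tool_pos=np.array(p),tcp_rot=R.as_euler('xyz'))
def scr(psi,tilt=.6):
    z=np.array([np.sin(tilt)*np.cos(psi),np.sin(tilt)*np.sin(psi),-np.cos(tilt)]); y=np.array([np.sin(psi),-np.cos(psi),0.])
    return Ro.from_matrix(np.c_[np.cross(y,z),y,z])
def scrpose(c,psi,zs,tilt=.6):
    "TCP pose for scraper sole centre c (xy), yaw psi, sole height zs"
    R=scr(psi,tilt); g=np.array([c[0]-.0777*np.cos(psi),c[1]-.0777*np.sin(psi),zs+.0719]); return g+.011*R.as_matrix()[:,2],R
E
cat > m2.py <<'E'
from h import *
T=load('top');S=load('scene')
for n,F in(('top',T),('scene',S)):
    c=cloud(F);hs=cv2.cvtColor(F['frame'],cv2.COLOR_RGB2HSV)
    m=(hs[...,0]<32)&(hs[...,1]>110)
    near=(c[...,0]>.40)&(c[...,0]<.60)&(c[...,1]<-.22)&(c[...,1]>-.36)
    b=c[m&near&(c[...,2]>.020)&(c[...,2]<.033)]
    r=cv2.minAreaRect((b[:,:2]*1000).astype(np.float32)); print(n,'bar',len(b),np.round(r[0],1),np.round(r[1],1),round(r[2],1))
    vx,vy,x0,y0=cv2.fitLine((b[:,:2]*1000).astype(np.float32),cv2.DIST_HUBER,0,.01,.01).ravel()
    print(' fit yaw',round(np.degrees(np.arctan(vy/vx)),1),x0.round(1),y0.round(1))
    d=np.array([vx,vy])*np.sign(vx); s=b[:,:2]@d*1000; t=b[:,:2]@[-d[1],d[0]]*1000; print('  along',np.percentile(s,[1,99]).round(1),'across',np.percentile(t,[2,98]).round(1))
    hh=c[m&near&(c[...,2]>.045)&(c[...,2]<.11)]
    for lo in(.05,.065,.08,.09): 
        q=hh[(hh[:,2]>lo)&(hh[:,2]<lo+.012)]; print('  h',lo,len(q),(q.mean(0)*1000).round(1) if len(q) else '')
    # pulley: hub & disc silhouettes
    d=(F['frame'].max(2)<80)&(abs(c[...,0]-.495)<.07)&(abs(c[...,1]-.343)<.07)
    for z0,z1,nm in((.040,.055,'hubtop'),(.012,.022,'disc')):
        q=c[(abs(c[...,0]-.495)<.06)&(abs(c[...,1]-.343)<.06)&(c[...,2]>z0)&(c[...,2]<z1)][:,:2]*1000
        (cc,rr)=cv2.minEnclosingCircle(q.astype(np.float32)); print(' ',nm,len(q),np.round(cc,1),round(rr,1))
    q=c[(abs(c[...,0]-.510)<.04)&(abs(c[...,1]+.013)<.04)&(c[...,2]>.06)&(c[...,2]<.085)]*1000
    if len(q)>3: print('  stub',len(q),q.mean(0).round(1),cv2.minEnclosingCircle(q[:,:2].astype(np.float32)))
    q=c[(abs(c[...,0]-.590)<.12)&(c[...,1]>.108)&(c[...,1]<.26)&(c[...,2]>.027)&(c[...,2]<.036)]*1000
    r=cv2.minAreaRect(q[:,:2].astype(np.float32));print('  trayrim',len(q),np.round(r[0],1),np.round(r[1],1),r[2])
    q=c[(abs(c[...,0]-.57)<.1)&(c[...,1]<-.135)&(c[...,1]>-.24)&(c[...,2]>.02)&(c[...,2]<.085)]*1000
    print('  carb',q.min(0).round(),q.max(0).round())
    q=c[(abs(c[...,0]-.43)<.06)&(abs(c[...,1]-.01)<.06)&(c[...,2]>.01)]*1000
    if len(q):print('  knob',np.median(q,0).round())
E
python3 m2.py
```

```text
top bar 287 [ 504.  -313.3] [ 25.  133.7] 74.1
 fit yaw -19.5 514.8 -314.7
  along [518.9 644.7] across [-138.3 -112.3]
  h 0.05 20 [ 450.2 -294.6   56.6]
  h 0.065 24 [ 439.5 -291.1   70.5]
  h 0.08 29 [ 428.2 -288.6   86.1]
  h 0.09 51 [ 415.  -287.5   96.8]
  hubtop 91 [493.6 342.4] 20.6
  disc 396 [493.  343.2] 42.3
  stub 52 [509.2 -12.6  75.4] ((509.69818115234375, -13.088095664978027), 11.710012435913086)
  trayrim 171 [563.8 173.1] [193.7 114.3] 5.3045830726623535
  carb [ 541. -215.   20.] [ 634. -161.   79.]
  knob [ 439.    3. 1246.]
scene bar 180 [ 507.9 -312.6] [ 28.  133.1] 74.3
 fit yaw -7.8 528.0 -316.9
  along [502.3 611. ] across [-257.4 -231.2]
  h 0.05 51 [ 448.3 -290.    55.8]
  h 0.065 47 [ 439.  -287.3   71.4]
  h 0.08 47 [ 428.8 -285.    85.2]
  h 0.09 46 [ 421.4 -284.6   95.6]
  hubtop 240 [496.8 343.1] 22.2
  disc 708 [497.3 342.3] 42.5
  trayrim 556 [578.2 173.4] [217.1 129.8] 0.5406152606010437
  carb [ 550. -212.   20.] [ 639. -159.   75.]
  knob [410.  27.  42.]
```

```bash
python3 - <<'E'
from h import *
p,R=scrpose((.505,-.312),-.276,0.)
z=R.as_matrix()[:,2]
R1=Ro.from_euler('xyz',[np.pi,0,2.0])
R1=Ro.from_euler('xyz',[np.pi,0,.9])
print(p,z)
chain([((.36,.30,.30),Ro.from_euler('xyz',[np.pi,0,2.0])),((.40,-.0,.30),R1),(p-.11*z+[0,0,.03],R),(p-.09*z,R),(p,R)])
E
```

```text
[ 0.4362167  -0.29251861  0.06282131] [ 0.54327255 -0.15387028 -0.82533561]
row [-230.1, -216.4, -91.7] [-0.001, 0.001, 0.779] n>= 7.9
row [-289.4, -88.5, -0.0] [0.0, -0.0, 1.1] n>= 8.8
row [-230.5, 152.9, 116.4] [-0.352, 0.528, 1.139] n>= 10.4
row [-16.9, 0.0, 44.8] [0.0, 0.0, -0.0] n>= 1.1
row [0.0, -0.0, 90.0] [0.0, 0.0, -0.0] n>= 2.2
```

arm_command(
  plan=[
    [[-230,-216,-92],[0,0,0.78]],
    [[-230,-216,-92],[0,0,0.78]],
    [[-230,-216,-92],[0,0,0.78]],
    [[-230,-216,-92],[0,0,0.78]],
    [[-230,-216,-92],[0,0,0.78]],
    [[-230,-216,-92],[0,0,0.78]],
    [[-230,-216,-92],[0,0,0.78]],
    [[-230,-216,-92],[0,0,0.78]],
    [[-230,-216,-92],[0,0,0.78]],
  ],
  grip=-1,
)

```text
t: 0.85
tool_pos: [0.3644, 0.2942, 0.3029]
tcp_rot: [3.138, 0.001, 1.989]
contact_force: [0.1, 0.6, 0.2]
width: 1.004
```

arm_command(
  plan=[
    [[-290,-88,0],[0,0,1.1]],
    [[-290,-88,0],[0,0,1.1]],
    [[-290,-88,0],[0,0,1.1]],
    [[-290,-88,0],[0,0,1.1]],
    [[-290,-88,0],[0,0,1.1]],
    [[-290,-88,0],[0,0,1.1]],
    [[-290,-88,0],[0,0,1.1]],
    [[-290,-88,0],[0,0,1.1]],
    [[-290,-88,0],[0,0,1.1]],
    [[-290,-88,0],[0,0,1.1]],
  ],
)

```text
t: 1.68
tool_pos: [0.4003, -0.0005, 0.3006]
tcp_rot: [-3.141, -0.0, 0.892]
contact_force: [0.5, 0.1, -1.0]
width: 1.002
```

```bash
python3 - <<'E'
from h import *
o=manip.get_obs();print(o['t'],o['tool_pos'],o['tcp_rot'],o['joint_pos'],o['contact_force'])
p,R=scrpose((.505,-.312),-.276,0.)
z=R.as_matrix()[:,2]
chain([(p-.11*z+[0,0,.03],R),(p-.09*z,R),(p,R)])
E
```

```text
1.6833 [ 0.40029894 -0.00048912  0.30059337] [-3.14127823e+00 -1.45758718e-04  8.91566911e-01] [-0.74343301 -0.06292493  0.59083984  1.95427951  0.03669783  1.23990281
 -0.84466981] [ 0.49974853  0.10823655 -1.01934263]
row [-229.0, 154.3, 116.9] [-0.35, 0.53, 1.131] n>= 10.4
row [-16.9, 0.0, 44.8] [0.0, 0.0, -0.0] n>= 1.1
row [0.0, -0.0, 90.0] [0.0, 0.0, -0.0] n>= 2.2
```

arm_command(
  plan=[
    [[-229,154,117],[-0.35,0.53,1.13]],
    [[-229,154,117],[-0.35,0.53,1.13]],
    [[-229,154,117],[-0.35,0.53,1.13]],
    [[-229,154,117],[-0.35,0.53,1.13]],
    [[-229,154,117],[-0.35,0.53,1.13]],
    [[-229,154,117],[-0.35,0.53,1.13]],
    [[-229,154,117],[-0.35,0.53,1.13]],
    [[-229,154,117],[-0.35,0.53,1.13]],
    [[-229,154,117],[-0.35,0.53,1.13]],
    [[-229,154,117],[-0.35,0.53,1.13]],
    [[-229,154,117],[-0.35,0.53,1.13]],
    [[-229,154,117],[-0.35,0.53,1.13]],
  ],
)

```text
t: 2.68
tool_pos: [0.3769, -0.2725, 0.1821]
tcp_rot: [-3.141, -0.599, -0.268]
contact_force: [-0.5, 0.4, -0.0]
width: 0.999
```

```bash
python3 - <<'E'
from h import *
o=manip.get_obs();print(o['t'],o['tool_pos'],o['tcp_rot'],o['joint_pos'],o['contact_force'])
p,R=scrpose((.505,-.312),-.276,0.)
z=R.as_matrix()[:,2]
chain([(p-.09*z,R),(p,R)])
f=grab('top');save(f['frame'][150:260,310:430],'pre.png',5)
E
```

```text
2.6833 [ 0.3768796  -0.2724816   0.18205981] [-3.14055567 -0.59896308 -0.26779791] [-0.3998645  -0.20127877  1.03807072  2.51003027 -0.30086166  0.18704156
 -0.87925811] [-0.45271168  0.43070792 -0.0435674 ]
row [-15.7, 3.3, 43.7] [-0.006, 0.001, 0.007] n>= 1.1
row [0.0, -0.0, 90.0] [0.0, 0.0, -0.0] n>= 2.2
```

View pics/pre.png

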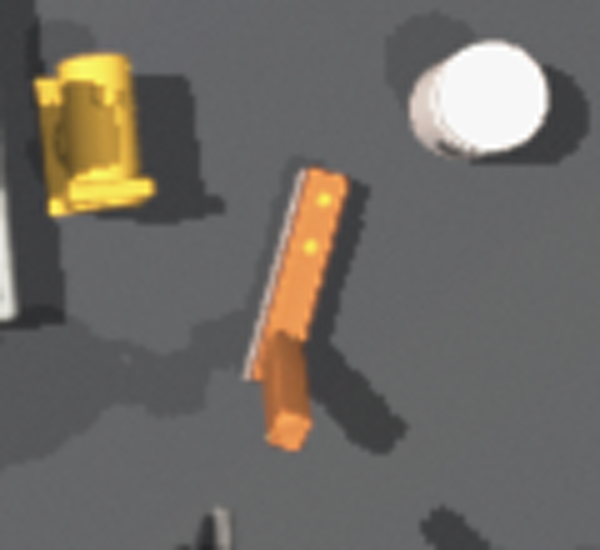

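The crop shows the small scraper's bar from (325,175) to (260,370), its handle end at (290,435), and a fingertip appearing at (215,520). It is well lined up, so I go on.

arm_command(
  plan=[
    [[-8,2,22],[0,0,0.007]],
    [[-16,3,44],[-0.006,0,0.007]],
    [[-16,3,44],[-0.006,0,0.007]],
    [[-16,3,64],[-0.006,0,0.007]],
    [[-16,3,84],[-0.006,0,0.007]],
    [[-16,3,100],[-0.006,0,0.007]],
    [[-16,3,116],[-0.006,0,0.007]],
    [[-16,3,134],[-0.006,0,0.007]],
    [[-16,3,134],[-0.006,0,0.007]],
    [[-16,3,134],[-0.006,0,0.007]],
  ],
)

```text
t: 3.57
tool_pos: [0.3905, -0.2933, 0.1516]
tcp_rot: [3.06, -0.558, -0.221]
contact_force: [-0.3, 0.0, 1.2]
width: 1.001
```

```bash
python3 - <<'E'
from h import *
o=manip.get_obs();print(o['t'],o['tool_pos'],o['tcp_rot'],o['joint_pos'],o['contact_force'])
row(*scrpose((.505,-.312),-.276,0.))
E
```

```text
3.5667 [ 0.39048285 -0.29330717  0.15160972] [ 3.06022925 -0.55797653 -0.22094299] [ 0.10724049  0.0523815   0.5873246   2.48303315 -1.21832418  0.20658881
  0.02814396] [-0.29793281  0.01317486  1.16117249]
row [-9.3, -18.8, 97.7] [0.051, 0.04, 0.048] n>= 2.4
```

The tilt puts wrist joints 5 and 6 near their limits. I'll fit a simple arm model to the logged poses so I can pick a tilt the arm can hold.

```bash
cat > kin.py <<'E'
from h import *
import itertools
from scipy.optimize import least_squares
D=[([-1.31064007,0.43516915,0.02495935,1.57399413,-0.01163889,1.13401497,-0.07509614],[.2216411,.58385889,.20799909],[-3.14015477,9e-5,2.77876748]),
([-0.74343301,-0.06292493,0.59083984,1.95427951,0.03669783,1.23990281,-0.84466981],[0.40029894,-0.00048912,0.30059337],[-3.14127823,-1.4e-4,.891566911]),
([-0.3998645,-0.20127877,1.03807072,2.51003027,-0.30086166,0.18704156,-0.87925811],[0.3768796,-0.2724816,0.18205981],[-3.14055567,-0.59896308,-0.26779791]),
([0.10724049,0.0523815,0.5873246,2.48303315,-1.21832418,0.20658881,0.02814396],[0.39048285,-0.29330717,0.15160972],[3.06022925,-0.55797653,-0.22094299])]
AX='zyzyzyz'
def fk(q,s,L,yaw0):
    R=Ro.from_euler('z',yaw0[0]);p=np.zeros(3);L=np.array(L).reshape(-1,3)
    for i in range(7):
        R=R*Ro.from_euler(AX[i],s[i]*q[i]); p=p+R.apply(L[i])
    return p,R*Ro.from_euler('z',yaw0[1])
if __name__=='__main__':
    best=[]
    for s in itertools.product([1,-1],repeat=6):
        s=(s[0],1)+s[1:]
        def f(y): return np.concatenate([(fk(q,s,np.zeros(21),y)[1].inv()*Ro.from_euler('xyz',e)).as_rotvec() for q,p,e in D])
        for y0 in itertools.product([0,1.57,3.14,-1.57],[0]):
            r=least_squares(f,[y0[0],y0[0]]);best.append((r.cost,s,r.x))
    best.sort(key=lambda b:b[0])
    for b in best[:4]:print(b)
    c,s,y=best[0]
    # positions linear in L; along-z terms free, lateral regularised
    A=[];B=[]
    for q,p,e in D:
        R=Ro.from_euler('z',y[0]);row_=[]
        for i in range(7): R=R*Ro.from_euler(AX[i],s[i]*q[i]);row_.append(R.as_matrix())
        A.append(np.hstack(row_));B.append(p)
    A=np.vstack(A);B=np.hstack(B)
    for lam in(1e-3,1e-2):
        W=np.eye(21)*lam; W[2::3]*=.1
        for i in (0,2,4,6): pass
        L=np.linalg.lstsq(np.vstack([A,W]),np.hstack([B,np.zeros(21)]),rcond=None)[0]
        print(lam,np.round(L.reshape(7,3),3).tolist(),np.abs(A@L-B).max())
E
python3 kin.py
```

```text
(np.float64(1.6579997795278984e-11), (-1, 1, -1, 1, -1, 1, -1), array([-7.90069801e-09,  1.57079631e+00]))
(np.float64(1.6579997795657885e-11), (-1, 1, -1, 1, -1, 1, -1), array([-7.90075073e-09,  1.57079631e+00]))
(np.float64(1.6579997796199067e-11), (-1, 1, -1, 1, -1, 1, -1), array([-7.89989378e-09,  1.57079631e+00]))
(np.float64(1.6579997797007262e-11), (-1, 1, -1, 1, -1, 1, -1), array([-7.90069082e-09,  1.57079631e+00]))
0.001 [[0.004, -0.014, 0.285], [-0.003, -0.014, 0.273], [0.006, -0.01, 0.273], [-0.001, -0.01, 0.212], [-0.0, -0.001, 0.212], [-0.001, -0.001, 0.195], [-0.001, -0.002, 0.195]] 5.362888003124233e-08
0.01 [[0.004, -0.014, 0.285], [-0.003, -0.014, 0.273], [0.006, -0.01, 0.273], [-0.001, -0.01, 0.212], [-0.0, -0.001, 0.212], [-0.001, -0.001, 0.195], [-0.001, -0.002, 0.195]] 5.330151510413161e-06
```

```bash
cat > ik.py <<'E'
from kin import *
s=(-1,1,-1,1,-1,1,-1);Y=(0,np.pi/2)
L=np.array([[0.004,-0.014,0.285],[-0.003,-0.014,0.273],[0.006,-0.01,0.273],[-0.001,-0.01,0.212],[0,-0.001,0.212],[-0.001,-0.001,0.195],[-0.001,-0.002,0.195]])
LO=np.array([-2.62,-.44,-1.27,.08,-1.32,.12,-2.74]);HI=np.array([2.62,2.09,1.32,2.57,4.46,2,2.74])
def ik(p,R,seed,m=.05):
    f=lambda q:np.r_[(fk(q,s,L,Y)[0]-p)*10,(R.inv()*fk(q,s,L,Y)[1]).as_rotvec()*3,.003*(q-seed)]
    r=least_squares(f,np.clip(seed,LO+m+.01,HI-m-.01),bounds=(LO+m,HI-m)); e=f(r.x)
    return r.x,np.linalg.norm(e[:3])/10,np.linalg.norm(e[3:6])/3
def cov(x,y): return np.array([.580,-.006])+np.array([[.9948,-.1018],[.1018,.9948]])@[x,y]
E
cat > t.py <<'E'
from ik import *
rng=np.random.default_rng(0)
seeds=[np.array(d[0]) for d in D[:3]]+[np.r_[a,.5,b,1.9,c,.8,e] for a in(.5,-.5) for b in(0,-.8,.8) for c in(0,1.5,3.1,-1) for e in(-1.5,0,1.5)]
for tilt in(.6,.4,.2):
  for flip in(0,1):
    def tp(c,psi,z):
        p,R=scrpose(c,psi,z,tilt); return p,(R*Ro.from_euler('z',np.pi) if flip else R)
    poses=[tp((.505,-.312),-.276,0),tp(cov(.034,-.108),.102,.046),tp(cov(.014,.142),.102,.046)]
    sols=[]
    for sd in seeds:
        q,e,a=ik(*poses[0],sd)
        if e<.002 and a<.02: sols.append(q)
    seen=[]
    for q in sols:
        if any(abs(q-x).max()<.5 for x in seen): continue
        seen.append(q)
        out=[q];ok=[]
        for P in poses[1:]:
            q,e,a=ik(*P,q); out.append(q); ok.append(round(e*1000,1)); ok.append(round(a,2))
        print(tilt,flip,ok,*[o.round(2).tolist() for o in out])
E
timeout 500 python3 t.py
```

```text
0.6 0 [np.float64(4.6), np.float64(0.03), np.float64(0.0), np.float64(0.0)] [1.22, 0.45, -0.69, 2.46, 2.88, 0.25, 2.23] [0.94, 0.41, -0.83, 2.37, 2.39, 0.17, 2.69] [0.33, 0.37, -0.99, 2.44, 1.77, 0.56, 2.65]
0.6 0 [np.float64(0.0), np.float64(0.0), np.float64(0.0), np.float64(0.0)] [0.46, 0.38, 0.24, 2.5, 3.94, 0.42, 1.11] [0.36, 0.29, -0.12, 2.36, 4.28, 0.18, 0.75] [-0.94, 0.24, 0.52, 2.51, 2.62, 0.17, 1.74]
0.6 0 [np.float64(0.0), np.float64(0.0), np.float64(0.0), np.float64(0.0)] [1.0, 0.39, -0.41, 2.47, 3.36, 0.26, 1.72] [0.39, 0.3, -0.16, 2.36, 4.26, 0.17, 0.77] [-1.22, 0.32, 0.89, 2.52, 3.52, 0.17, 0.85]
0.6 1 [np.float64(0.0), np.float64(0.0), np.float64(0.0), np.float64(0.0)] [1.55, 0.65, -1.16, 2.45, 2.13, 0.44, -0.09] [1.16, 0.54, -1.14, 2.33, 1.74, 0.3, 0.25] [0.49, 0.48, -1.22, 2.45, 1.74, 0.71, -0.44]
0.6 1 [np.float64(0.0), np.float64(0.0), np.float64(0.0), np.float64(0.0)] [1.26, 0.46, -0.73, 2.46, 2.83, 0.26, -0.84] [1.04, 0.45, -0.94, 2.34, 1.9, 0.17, 0.06] [0.44, 0.44, -1.14, 2.45, 1.75, 0.65, -0.47]
0.6 1 [np.float64(0.0), np.float64(0.0), np.float64(1.6), np.float
[... 2143 characters left out ...]
[0.38, 0.36, -0.28, 2.03, 0.1, 0.57, 1.73] [-0.17, 0.3, -0.27, 2.13, 0.27, 0.55, 1.04]
0.2 1 [np.float64(0.0), np.float64(0.0), np.float64(0.0), np.float64(0.0)] [1.42, 0.69, -1.22, 2.13, 1.0, 0.77, 0.9] [1.02, 0.66, -1.22, 1.99, 0.85, 0.85, 1.05] [0.51, 0.55, -1.19, 2.1, 0.87, 0.82, 0.49]
0.2 1 [np.float64(0.0), np.float64(0.0), np.float64(0.0), np.float64(0.0)] [0.24, 0.39, 0.38, 2.19, -0.49, 0.44, 2.31] [-0.11, 0.36, 0.34, 2.06, -0.33, 0.58, 2.14] [-0.74, 0.3, 0.43, 2.16, -0.16, 0.51, 1.47]
0.2 1 [np.float64(0.0), np.float64(0.0), np.float64(0.0), np.float64(0.0)] [1.09, 0.46, -0.7, 2.14, 0.55, 0.5, 1.3] [0.81, 0.48, -0.85, 2.0, 0.54, 0.67, 1.32] [0.28, 0.4, -0.84, 2.11, 0.62, 0.66, 0.71]
```

```bash
cat >> h.py <<'E'
def sp(c,psi,zs,tilt=.3,up=.012):
    R=scr(psi,tilt); d=-.0777-up*np.sin(.6)
    g=np.array([c[0]+d*np.cos(psi),c[1]+d*np.sin(psi),zs+.0719+up*np.cos(.6)]); return g+.011*R.as_matrix()[:,2],R
E
cat > t.py <<'E'
from ik import *
q=manip.get_obs()['joint_pos']
C=(.505,-.312);p,R=sp(C,-.276,0); z=R.as_matrix()[:,2]
PP=[(p-.09*z,R),(p,R),sp(C,-.276,.12),sp((.53,-.14),.102,.12),sp(cov(-.10,-.108),.102,.075),sp(cov(.027,-.108),.102,.075),sp(cov(.027,-.108),.102,.046),sp(cov(.022,0),.102,.046),sp(cov(.012,.142),.102,.046)]
for P in PP:
    q,e,a=ik(*P,q,.03); print(P[0].round(3),q.round(2),round(e*1000,1),round(a,3))
chain(PP)
E
python3 t.py
```

```text
[ 0.401 -0.283  0.157] [-0.36  0.21  1.1   2.26 -0.58  0.59 -0.68] 0.0 0.0
[ 0.427 -0.29   0.071] [-0.03  0.4   0.75  2.29 -1.    0.45 -0.31] 0.0 0.0
[ 0.427 -0.29   0.191] [-0.46  0.23  1.23  2.16 -0.55  0.7  -0.73] 0.0 0.0
[ 0.449 -0.148  0.191] [-0.71  0.04  1.08  2.24 -0.29  0.64 -0.89] 0.0 0.0
[ 0.411 -0.132  0.146] [-0.7   0.04  1.06  2.38 -0.35  0.5  -0.82] 0.0 0.0
[ 0.537 -0.119  0.146] [-0.49  0.31  0.84  2.14 -0.64  0.6  -0.68] 0.0 0.0
[ 0.537 -0.119  0.117] [-0.42  0.35  0.76  2.17 -0.73  0.54 -0.59] 0.0 0.0
[ 0.521 -0.012  0.117] [-0.76  0.31  0.86  2.25 -0.66  0.47 -0.87] 0.0 0.0
[0.497 0.128 0.117] [-1.24  0.36  1.04  2.27 -0.62  0.45 -1.22] 0.0 0.0
row [9.9, -12.7, -1.5] [0.058, -0.26, 0.04] n>= 2.2
row [-0.0, -0.0, 90.0] [0.0, -0.0, -0.0] n>= 2.2
row [35.5, 0.0, -114.6] [0.0, -0.0, -0.0] n>= 2.9
row [-16.3, -142.3, -5.0] [0.112, -0.0, -0.361] n>= 3.4
row [-48.3, -20.2, 32.2] [0.0, 0.0, 0.0] n>= 1.5
row [121.3, 0.0, 37.5] [0.0, 0.0, 0.0] n>= 3.0
row [-8.6, -0.0, 27.7] [0.0, 0.0, 0.0] n>= 0.7
row [-4.8, -108.0, -1.5] [0.0, 0.0, 0.0] n>= 2.6
row [-9.6, -142.0, -3.0] [0.0, 0.0, 0.0] n>= 3.4
```

arm_command(
  plan=[
    [[2,-4,-20],[0.02,-0.1,0.02]],
    [[6,-8,-20],[0.04,-0.2,0.03]],
    [[10,-13,-10],[0.058,-0.26,0.04]],
    [[10,-13,-2],[0.058,-0.26,0.04]],
    [[10,-13,-2],[0.058,-0.26,0.04]],
    [[10,-13,-2],[0.058,-0.26,0.04]],
  ],
)

```text
t: 4.07
tool_pos: [0.4019, -0.2845, 0.159]
tcp_rot: [3.139, -0.295, -0.278]
contact_force: [1.3, 0.3, 1.0]
width: 1.001
```

```bash
cat > st.py <<'E'
from ik import *
o=manip.get_obs();print(o['t'],o['tool_pos'].round(4),o['tcp_rot'].round(3),o['joint_pos'].round(2),o['contact_force'].round(1),o['width'].round(3))
C=(.505,-.312);p,R=sp(C,-.276,0); z=R.as_matrix()[:,2]
E
(cat st.py; echo 'chain([(p-.09*z,R),(p,R)])')|python3 -
```

```text
Traceback (most recent call last):
AttributeError: 'float' object has no attribute 'round'
```

arm_command(
  plan=[
    [[-1,0,20],[0,0,0]],
    [[-1,0,40],[0,0,0]],
    [[-1,-1,60],[0,0,0]],
    [[-1,-1,78],[0,0,0]],
    [[-1,-1,92],[0,0,0]],
    [[-1,-1,92],[0,0,0]],
    [[-1,-1,92],[0,0,0]],
  ],
)

```text
t: 4.65
tool_pos: [0.4249, -0.2885, 0.0686]
tcp_rot: [-3.139, -0.297, -0.281]
contact_force: [0.1, -0.7, 1.4]
width: 1.001
```

```bash
sed -i "s/o\['width'\].round(3)/o['width']/" st.py
(cat st.py; echo 'chain([(p,R)])
for n in ("scene","top"): f=grab(n); 
S=load("scene");T=load("top");a=S["frame"][95:215,150:300];b=T["frame"][150:270,310:430]
save(np.hstack([a,b]),"gr.png",2.9)')|python3 -
```

```text
4.65 [ 0.4249 -0.2885  0.0686] [-3.139 -0.297 -0.281] [ 0.19  0.34  0.46  2.29 -0.76  0.36 -0.56] [ 0.1 -0.7  1.4] 1.0005940963245181
row [2.9, 0.8, -1.9] [-0.001, 0.003, -0.005] n>= 0.1
```

View pics/gr.png

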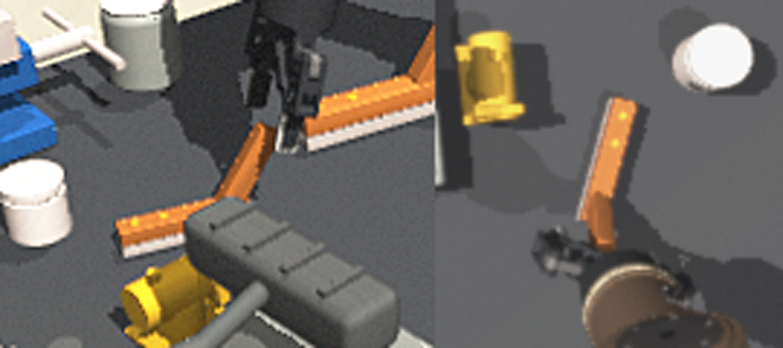

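The picture shows the fingers either side of the handle top, at about (265,128) in the left half. I close the gripper.

arm_command(
  plan=[
    [[3,1,-2],[0,0,0]],
    [[3,1,-2],[0,0,0]],
    [[3,1,-2],[0,0,0]],
    [[3,1,-2],[0,0,0]],
    [[3,1,-2],[0,0,0]],
    [[3,1,-2],[0,0,0]],
    [[3,1,-2],[0,0,0]],
    [[3,1,-2],[0,0,0]],
    [[3,1,-2],[0,0,0]],
    [[3,1,-2],[0,0,0]],
  ],
  grip=1,
)

```text
t: 5.58
tool_pos: [0.4262, -0.2903, 0.0719]
tcp_rot: [-3.138, -0.299, -0.286]
contact_force: [-1.9, 1.3, 5.6]
width: 0.214
```

```bash
(cat st.py; echo 'chain([(p,R),sp(C,-.276,.12),sp((.53,-.14),.102,.12)])
f=grab("top");save(f["frame"][150:270,310:430],"x.png")
exec(open("m2.py").read().split("# pulley")[0].replace("T=load","T=f;_=load").replace("S=load(\"scene\")","") if 0 else "")')|python3 -
```

```text
5.5833 [ 0.4262 -0.2903  0.0719] [-3.138 -0.299 -0.286] [ 0.18  0.33  0.47  2.28 -0.75  0.36 -0.57] [-1.9  1.3  5.6] 0.21435570942850335
row [0.3, -0.6, 0.7] [-0.0, 0.001, -0.009] n>= 0.1
row [35.5, 0.0, -114.6] [0.0, -0.0, -0.0] n>= 2.9
row [-16.3, -142.3, -5.0] [0.112, -0.0, -0.361] n>= 3.4
```

arm_command(
  plan=[
    [[6,0,-20],[0,0,0]],
    [[12,0,-40],[0,0,0]],
    [[20,0,-65],[0,0,0]],
    [[28,0,-90],[0,0,0]],
    [[36,0,-115],[0,0,0]],
    [[36,0,-115],[0,0,0]],
    [[36,0,-115],[0,0,0]],
  ],
)

```text
t: 6.22
tool_pos: [0.4273, -0.2904, 0.1931]
tcp_rot: [-3.138, -0.301, -0.284]
contact_force: [0.2, 0.0, -2.9]
width: 0.211
```

```bash
(cat st.py; echo 'chain([sp((.53,-.14),.102,.12),sp(cov(-.10,-.108),.102,.075),sp(cov(.027,-.108),.102,.075)])
for n in ("scene","top"): f=grab(n); 
S=load("scene");T=load("top");a=S["frame"][75:215,150:300];b=T["frame"][140:280,300:430]
save(np.hstack([a,b]),"lift.png",2.8)')|python3 -
```

```text
6.2167 [ 0.4273 -0.2904  0.1931] [-3.138 -0.301 -0.284] [-0.13  0.12  0.77  2.15 -0.31  0.64 -1.  ] [ 0.2  0.  -2.9] 0.21066195400024948
row [-18.5, -142.6, -3.4] [0.111, -0.002, -0.369] n>= 3.4
row [-48.3, -20.2, 32.2] [0.0, 0.0, 0.0] n>= 1.5
row [121.3, 0.0, 37.5] [0.0, 0.0, 0.0] n>= 3.0
```

View pics/lift.png

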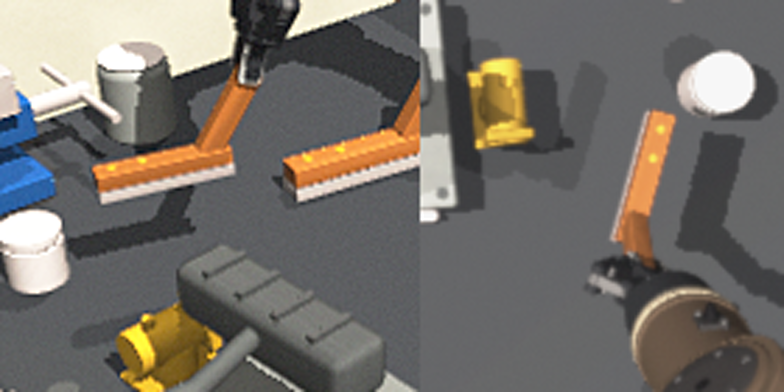

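The picture shows the scraper held level, with the bar from (100,180) to (230,160) on the left. I'll check where it sits in the hand and move in.

```bash
cat > inh.py <<'E'
from h import *
o=manip.get_obs(); psi=o['tcp_rot'][2]; d=np.array([np.cos(psi),np.sin(psi)]);n=np.array([-d[1],d[0]])
R=Ro.from_euler('xyz',o['tcp_rot']).as_matrix();zs=o['tool_pos'][2]-.0719
for nm in('top','scene'):
    F=load(nm);c=cloud(F);hs=cv2.cvtColor(F['frame'],cv2.COLOR_RGB2HSV)
    m=(hs[...,0]<32)&(hs[...,1]>110)&(abs(c[...,2]-zs-.026)<.008)
    q=(c[m][:,:2]-o['tool_pos'][:2]); a=q@d*1000;b=q@n*1000; k=(abs(b)<40)&(a>0)&(a<170)
    vx,vy,_,_=cv2.fitLine(np.c_[a[k],b[k]].astype(np.float32),cv2.DIST_L2,0,.01,.01).ravel()
    print(nm,k.sum(),'along',np.percentile(a[k],[2,50,99]).round(1),'across',np.percentile(b[k],[3,50,97]).round(1),'yawerr',round(float(np.arctan(vy/vx)),3),'z',np.median(c[m][k][:,2])-zs)
print('expected far end',77.7+12*np.sin(.6)-11*np.sin(.3)+67.5)
E
python3 inh.py
```

```text
top 365 along [ 25.3  90.9 146.3] across [-10.9   1.7  12. ] yawerr -0.03 z 0.02635925064313384
scene 344 along [ 22.1  89.8 150.9] across [-9.5  9.3 14.7] yawerr -0.032 z 0.026527317772223905
expected far end 148.72498740746568
```

arm_command(
  plan=[
    [[-5,-35,-1],[0.03,0,-0.1]],
    [[-10,-70,-2],[0.06,0,-0.2]],
    [[-14,-105,-3],[0.085,0,-0.28]],
    [[-18,-130,-3],[0.1,0,-0.34]],
    [[-18,-143,-3],[0.111,-0.002,-0.369]],
    [[-18,-143,-3],[0.111,-0.002,-0.369]],
    [[-18,-143,-3],[0.111,-0.002,-0.369]],
    [[-18,-143,-3],[0.111,-0.002,-0.369]],
  ],
)

```text
t: 6.98
tool_pos: [0.4489, -0.1495, 0.1895]
tcp_rot: [-3.141, -0.296, 0.099]
contact_force: [-0.7, 0.1, -1.0]
width: 0.208
```

```bash
(cat st.py; echo 'chain([sp(cov(-.08,-.108),.102,.08),sp(cov(.027,-.108),.102,.07)])
grab("scene");grab("top");exec(open("inh.py").read())')|python3 -
```

```text
6.9833 [ 0.4489 -0.1495  0.1895] [-3.141 -0.296  0.099] [-0.29  0.04  0.63  2.22 -0.24  0.64 -0.96] [-0.7  0.1 -1. ] 0.20842396323991827
row [-26.7, -21.3, 31.8] [0.001, 0.004, -0.003] n>= 1.1
row [99.3, 0.0, 41.2] [0.0, 0.0, 0.0] n>= 2.6
top 337 along [ 30.8  91.9 145. ] across [-10.4   1.5  11.8] yawerr -0.015 z 0.02559018323225422
scene 196 along [ 21.1  57.1 147.9] across [-10.4   6.4  13. ] yawerr -0.157 z 0.025163737929816563
expected far end 148.72498740746568
```

arm_command(
  plan=[
    [[-14,-11,16],[0,0,0]],
    [[-27,-21,32],[0,0,0]],
    [[-27,-21,32],[0,0,0]],
    [[-7,-21,40],[0,0,0]],
    [[18,-21,50],[0,0,0]],
    [[43,-21,61],[0,0,0]],
    [[60,-21,68],[0,0,0]],
    [[72,-21,73],[0,0,0]],
    [[72,-21,73],[0,0,0]],
    [[72,-21,73],[0,0,0]],
  ],
)

```text
t: 7.92
tool_pos: [0.537, -0.1191, 0.1414]
tcp_rot: [-3.141, -0.297, 0.1]
contact_force: [-1.1, -0.2, -2.3]
width: 0.211
```

```bash
(cat st.py; echo 'o1=.001
P=[sp(cov(.027,-.108),.102,.0465+o1),sp(cov(.022,0),.102,.0465+o1),sp(cov(.012,.142),.102,.0465+o1)]
chain(P)
F=grab("scene");grab("top");exec(open("inh.py").read())
save(F["frame"][110:300,150:400],"ins.png",3)')|python3 -
```

```text
7.9167 [ 0.537  -0.1191  0.1414] [-3.141 -0.297  0.1  ] [-0.28  0.26  0.56  2.14 -0.47  0.55 -0.85] [-1.1 -0.2 -2.3] 0.21087926098649556
row [-6.5, -0.1, 21.6] [0.0, 0.003, -0.002] n>= 0.5
row [-4.8, -108.0, -1.5] [0.0, 0.0, 0.0] n>= 2.6
row [-9.6, -142.0, -3.0] [0.0, 0.0, 0.0] n>= 3.4
top 279 along [ 32.   96.2 146.7] across [-10.4   0.3  11.6] yawerr -0.002 z 0.025554082924542976
scene 337 along [ 57.7 105.1 151.6] across [-10.    3.4  12.7] yawerr -0.017 z 0.02429623238992304
expected far end 148.72498740746568
```

View pics/ins.png

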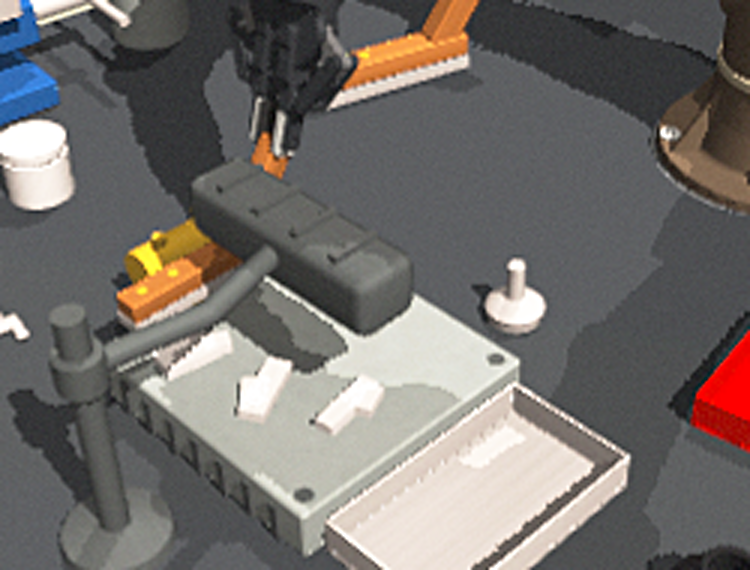

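The picture shows the bar behind the chips at about (160,290), clear of the lamp. I lower it to the face, then sweep.

arm_command(
  plan=[
    [[-2,0,7],[0,0,0]],
    [[-4,0,14],[0,0.002,0]],
    [[-6,0,19],[0,0.003,0]],
    [[-7,0,22],[0,0.003,0]],
    [[-7,0,22],[0,0.003,0]],
    [[-7,0,22],[0,0.003,0]],
  ],
)

```text
t: 8.52
tool_pos: [0.5366, -0.1184, 0.1181]
tcp_rot: [-3.141, -0.3, 0.101]
contact_force: [0.2, 1.0, -0.9]
width: 0.209
```

```bash
(cat st.py; echo 'o1=.001
P=[sp(cov(.027,-.108),.102,.0455+o1),sp(cov(.022,0),.102,.0455+o1),sp(cov(.012,.142),.102,.0455+o1)]
chain(P)')|python3 -
```

```text
8.5167 [ 0.5366 -0.1184  0.1181] [-3.141 -0.3    0.101] [-0.23  0.3   0.51  2.16 -0.53  0.49 -0.79] [ 0.2  1.  -0.9] 0.20907493642886987
row [0.3, 0.6, 0.4] [-0.0, -0.0, -0.001] n>= 0.0
row [-4.8, -108.0, -1.5] [0.0, 0.0, 0.0] n>= 2.6
row [-9.6, -142.0, -3.0] [0.0, 0.0, 0.0] n>= 3.4
```

arm_command(
  plan=[
    [[0,-9,0],[0,0,0]],
    [[-1,-18,0],[0,0,0]],
    [[-1,-27,0],[0,0,0]],
    [[-2,-36,0],[0,0,0]],
    [[-2,-45,0],[0,0,0]],
    [[-3,-54,0],[0,0,0]],
    [[-3,-63,0],[0,0,0]],
    [[-4,-72,-0.5],[0,0,0]],
    [[-4,-81,-0.5],[0,0,0]],
    [[-4,-90,-0.5],[0,0,0]],
    [[-5,-99,-1],[0,0,0]],
    [[-5,-108,-1],[0,0,0]],
  ],
)

```text
t: 9.52
tool_pos: [0.5206, -0.0105, 0.118]
tcp_rot: [-3.141, -0.301, 0.101]
contact_force: [-0.9, -0.4, -1.3]
width: 0.21
```

```bash
(cat st.py; echo 'chain([sp(cov(.012,.142),.102,.0465)])
F=grab("scene")
save(F["frame"][130:310,170:400],"sw1.png",2.8)')|python3 -
```

```text
9.5167 [ 0.5206 -0.0105  0.118 ] [-3.141 -0.301  0.101] [-0.56  0.25  0.59  2.24 -0.41  0.42 -1.13] [-0.9 -0.4 -1.3] 0.20983354721884107
row [-9.4, -140.4, -2.6] [-0.001, -0.001, -0.001] n>= 3.4
```

View pics/sw1.png

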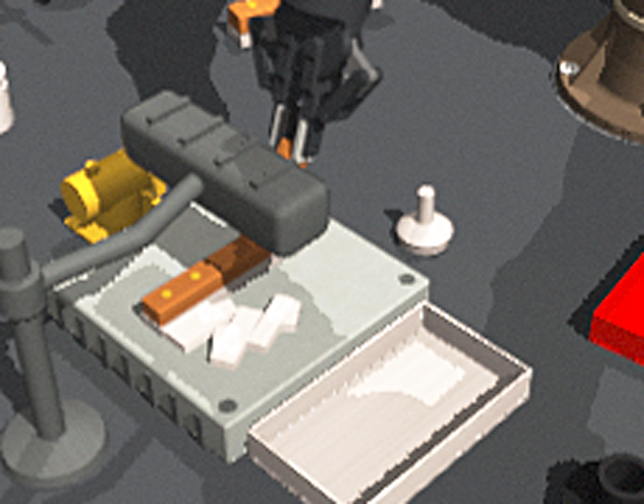

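All three pieces are gathered ahead of the bar at about (240,330). I carry on over the edge.

arm_command(
  plan=[
    [[-1,-9,0],[0,0,0]],
    [[-1,-18,0],[0,0,0]],
    [[-2,-27,-0.5],[0,0,0]],
    [[-2,-36,-0.5],[0,0,0]],
    [[-3,-45,-1],[0,0,0]],
    [[-4,-54,-1],[0,0,0]],
    [[-4,-63,-1],[0,0,0]],
    [[-5,-72,-1.5],[0,0,0]],
    [[-5,-81,-1.5],[0,0,0]],
    [[-6,-90,-2],[0,0,0]],
    [[-7,-99,-2],[0,0,0]],
    [[-7,-108,-2],[0,0,0]],
  ],
)

```text
t: 10.57
tool_pos: [0.5024, 0.0959, 0.1178]
tcp_rot: [-3.141, -0.3, 0.101]
contact_force: [-1.0, -0.2, -2.1]
width: 0.212
```

arm_command(
  plan=[
    [[0,-9,0],[0,0,0]],
    [[-1,-18,0],[0,0,0]],
    [[-2,-27,-0.5],[0,0,0]],
    [[-2,-36,-0.5],[0,0,0]],
    [[-2,-36,-0.5],[0,0,0]],
    [[-2,-36,-0.5],[0,0,0]],
  ],
)

```text
t: 11.07
tool_pos: [0.4969, 0.1314, 0.1177]
tcp_rot: [-3.141, -0.3, 0.102]
contact_force: [-0.0, 1.1, -1.8]
width: 0.21
```

```bash
(cat st.py; echo 'F=grab("scene")
save(F["frame"][150:330,190:420],"sw2.png",2.8)')|python3 -
```

```text
11.0667 [0.4969 0.1314 0.1177] [-3.141 -0.3    0.102] [-1.04  0.25  0.73  2.26 -0.25  0.4  -1.6 ] [-0.   1.1 -1.8] 0.21024083915229558
```

View pics/sw2.png

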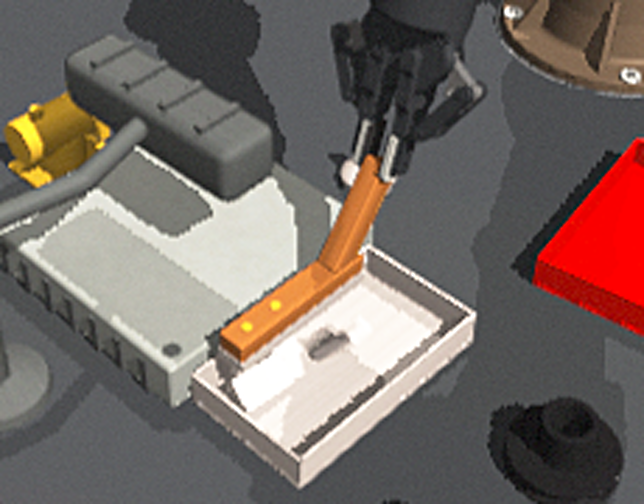

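The picture shows the bar over the tray, the face clear, and at least two chips in the tray near (265,385) and (330,340). I lift off and check the tray.

```bash
(cat st.py; echo '
chain([sp(cov(.012,.147),.102,.10),sp(cov(-.12,.13),.102,.125),sp(cov(-.12,-.12),.102,.125),sp((.505,-.312),-.286,.08),sp((.505,-.312),-.286,.001)])')|python3 -
```

```text
11.1167 [0.4969 0.1308 0.1177] [-3.141 -0.3    0.101] [-1.04  0.25  0.73  2.26 -0.25  0.4  -1.6 ] [ 0.7 -0.5 -1.2] 0.207315656706803
row [15.4, -2.4, -51.4] [-0.0, -0.0, -0.001] n>= 1.3
row [-118.7, 17.0, -62.9] [0.0, 0.0, 0.0] n>= 3.2
row [-0.0, 250.0, -0.0] [0.0, 0.0, 0.0] n>= 6.0
row [6.1, 146.0, 49.0] [-0.115, 0.0, 0.371] n>= 3.7
row [-23.3, -0.0, 75.5] [0.0, 0.0, 0.0] n>= 1.9
```

arm_command(
  plan=[
    [[5,-1,-17],[0,0,0]],
    [[10,-2,-34],[0,0,0]],
    [[15,-2,-51],[0,0,0]],
    [[-10,2,-64],[0,0,0]],
    [[-40,6,-78],[0,0,0]],
    [[-75,10,-95],[0,0,0]],
    [[-103,15,-114],[0,0,0]],
    [[-103,15,-114],[0,0,0]],
    [[-103,15,-114],[0,0,0]],
  ],
)

```text
t: 11.87
tool_pos: [0.3648, 0.1018, 0.1962]
tcp_rot: [-3.137, -0.3, 0.101]
contact_force: [-0.3, 0.1, -2.2]
width: 0.213
```

```bash
cat > tray.py <<'E'
from h import *
ex=np.array([.9948,.1018]);ey=np.array([-.1018,.9948]);o=np.array([.5617,.173])
for n in('scene','top'):
    F=grab(n);c=cloud(F);q=c[...,:2]-o;x=q@ex;y=q@ey;z=c[...,2]
    inn=(abs(x)<.094)&(abs(y)<.051)
    m=(inn&(z>.0075)&(z<.06)).astype(np.uint8); k,l,s,_=cv2.connectedComponentsWithStats(m)
    for i in range(1,k):
        if s[i,4]>15: r=cv2.minAreaRect((np.c_[x[l==i],y[l==i]]*1000).astype(np.float32)); print(n,s[i,4],np.round(r[0]),np.round(r[1]),'z',np.percentile(z[l==i]*1000,[5,50,95]).round())
    q=c[...,:2]-[.58,-.006];x=q@ex;y=q@ey
    m=(abs(x)<.11)&(abs(y)<.125)&(z>.05)&(z<.09)&(F['frame'].min(2)>120); print(n,'left on cover',m.sum(),np.round([x[m].mean(),y[m].mean()],3) if m.any() else '')
    if n=='scene': save(F['frame'][150:330,190:420],'tray.png',2.8)
E
python3 tray.py; (cat st.py; echo '
chain([sp(cov(-.12,.13),.102,.125),sp(cov(-.12,-.12),.102,.125),sp((.505,-.312),-.286,.08),sp((.505,-.312),-.286,.001)])')|python3 -
```

```text
scene 482 [ 48. -31.] [73. 39.] z [ 9. 18. 26.]
scene 201 [-6. 15.] [27. 56.] z [ 8. 10. 13.]
scene left on cover 0 
top 243 [ 44. -31.] [39. 71.] z [10. 20. 28.]
top 127 [-10.  19.] [28. 61.] z [ 8. 11. 15.]
top left on cover 89 [-0.052  0.007]
11.9667 [0.3674 0.1026 0.1963] [-3.138 -0.301  0.1  ] [-1.35 -0.28  0.65  2.4   0.49  0.77 -2.48] [ 0.6 -0.6 -2.2] 0.2119218318299374
row [-0.8, -0.3, -0.2] [-0.003, -0.001, -0.002] n>= 0.0
row [-0.0, 250.0, -0.0] [0.0, 0.0, 0.0] n>= 6.0
row [6.1, 146.0, 49.0] [-0.115, 0.0, 0.371] n>= 3.7
row [-23.3, -0.0, 75.5] [0.0, 0.0, 0.0] n>= 1.9
```

View pics/tray.png

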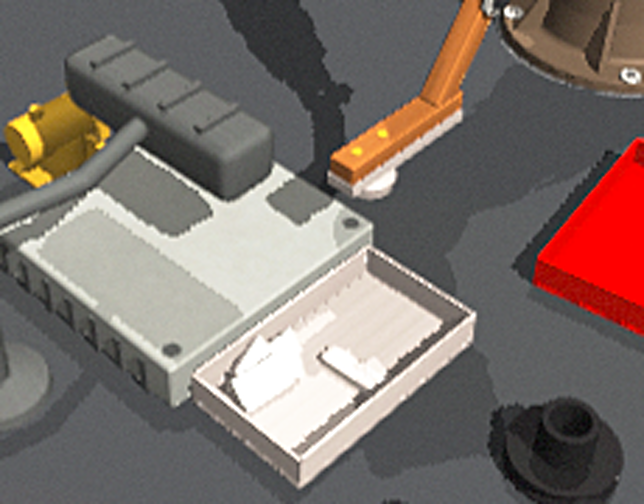

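All three pieces are in the tray, two at about (265,370) with one leaning on the other, and one at (350,365). The highest point is about 28 mm. Now I take the scraper back to its place.

arm_command(
  plan=[
    [[0,30,0],[0,0,0]],
    [[0,60,0],[0,0,0]],
    [[0,95,0],[0,0,0]],
    [[0,130,0],[0,0,0]],
    [[0,165,0],[0,0,0]],
    [[0,200,0],[0,0,0]],
    [[0,230,0],[0,0,0]],
    [[0,250,0],[0,0,0]],
    [[0,250,0],[0,0,0]],
  ],
)

```text
t: 12.72
tool_pos: [0.3932, -0.1514, 0.1962]
tcp_rot: [3.141, -0.301, 0.093]
contact_force: [1.0, 0.4, -2.0]
width: 0.213
```

arm_command(
  plan=[
    [[1,35,5],[-0.03,0,0.1]],
    [[3,70,15],[-0.06,0,0.2]],
    [[5,105,27],[-0.09,0,0.3]],
    [[6,130,40],[-0.115,0,0.37]],
    [[6,146,49],[-0.115,0,0.37]],
    [[6,146,49],[-0.115,0,0.37]],
    [[6,146,49],[-0.115,0,0.37]],
    [[6,146,49],[-0.115,0,0.37]],
  ],
)

```text
t: 13.38
tool_pos: [0.3964, -0.2652, 0.185]
tcp_rot: [3.13, -0.318, -0.286]
contact_force: [-0.1, -0.1, -1.8]
width: 0.211
```

```bash
(cat st.py; echo '
chain([sp((.505,-.312),-.286,.011),sp((.505,-.312),-.286,.001)])')|python3 -
```

```text
13.3833 [ 0.3964 -0.2652  0.185 ] [ 3.13  -0.318 -0.286] [-1.06 -0.44  1.32  2.28  0.66  0.75 -1.99] [-0.1 -0.1 -1.8] 0.21058054355824318
row [2.2, 13.0, 109.0] [0.012, -0.018, 0.0] n>= 2.6
row [-3.0, -0.0, 9.6] [0.0, 0.0, 0.0] n>= 0.2
```

```bash
(cat st.py; echo '
q0=o["joint_pos"]
for P in [sp((.505,-.312),-.286,.08),sp((.505,-.312),-.286,.04),sp((.505,-.312),-.286,.001),sp((.54,-.28),-.1,.08),sp((.54,-.28),-.1,.001),sp((.54,-.26),.1,.08),sp((.52,-.26),.1,.0)]:
    q,e,a=ik(*P,q0,.01); print(P[0].round(3),q.round(2),round(e*1000,1),round(a,3))
')|python3 -
```

```text
13.3833 [ 0.3964 -0.2652  0.185 ] [ 3.13  -0.318 -0.286] [-1.06 -0.44  1.32  2.28  0.66  0.75 -1.99] [-0.1 -0.1 -1.8] 0.21058054355824318
[ 0.427 -0.289  0.151] [-1.05 -0.43  1.31  2.32  0.77  0.67 -2.1 ] 44.0 0.087
[ 0.427 -0.289  0.111] [-1.06 -0.43  1.31  2.4   0.88  0.61 -2.23] 68.0 0.11
[ 0.427 -0.289  0.072] [-1.06 -0.43  1.31  2.47  0.99  0.57 -2.35] 94.7 0.126
[ 0.459 -0.272  0.151] [-1.1  -0.43  1.31  2.31  0.73  0.66 -1.93] 56.3 0.113
[ 0.459 -0.272  0.072] [-1.11 -0.43  1.31  2.44  0.95  0.56 -2.18] 106.4 0.15
[ 0.459 -0.268  0.151] [-1.07 -0.43  1.31  2.3   0.65  0.65 -1.65] 59.7 0.129
[ 0.439 -0.268  0.071] [-1.06 -0.43  1.31  2.45  0.85  0.54 -1.86] 99.9 0.158
```

Joints 2 and 3 are on their limits in this branch. I'll simulate the controller's differential IK, check it against the logged joints, and plan a way out.

```bash
cat > dik.py <<'E'
from ik import *
def jac(q):
    p,R=fk(q,s,L,Y);J=np.zeros((6,7))
    for i in range(7):
        d=q.copy();d[i]+=1e-5;p2,R2=fk(d,s,L,Y);J[:3,i]=(p2-p)/1e-5;J[3:,i]=(R2*R.inv()).as_rotvec()/1e-5
    return J
def go(q,poses,damp=.05,null=0,qn=None,step=.015):
    tr=[]
    for p,R in poses:
        for k in range(150):
            p0,R0=fk(q,s,L,Y);dp=p-p0;dr=(R*R0.inv()).as_rotvec()
            n=max(np.linalg.norm(dp)/step,np.linalg.norm(dr)/.045,1);e=np.r_[dp,dr]/n
            J=jac(q);Ji=J.T@np.linalg.inv(J@J.T+damp**2*np.eye(6))
            dq=Ji@e
            if qn is not None: dq=dq+(np.eye(7)-np.linalg.pinv(J)@J)@(null*(qn-q))
            q=np.clip(q+dq,LO,HI)
            if n==1 and np.linalg.norm(dp)<5e-4: break
        p0,R0=fk(q,s,L,Y);tr.append((q.round(2),round(np.linalg.norm(p-p0)*1000,1),round((R*R0.inv()).magnitude(),3)))
    return q,tr
E
cat > t2.py <<'E'
from dik import *
qa=np.array([-1.04,.25,.73,2.26,-.25,.4,-1.6])
seq=[sp(cov(.012,.147),.102,.10),sp(cov(-.12,.13),.102,.125),sp(cov(-.12,-.12),.102,.125)]
qs=np.array([-.28,.26,.56,2.14,-.47,.55,-.85]); sw=[sp(cov(.022,0),.102,.0465),sp(cov(.012,.142),.102,.0465)]
mid=(LO+HI)/2; home=np.array([-1.311,.434,.025,1.573,-.012,1.134,-.075])
for nm,kw in(('plain',{}),('d01',dict(damp=.01)),('mid',dict(null=.02,qn=mid)),('home',dict(null=.02,qn=home))):
    print(nm,go(qs,sw,**kw)[1],go(qa,seq,**kw)[1])
E
python3 t2.py
```

```text
plain [(array([-0.54,  0.26,  0.57,  2.24, -0.42,  0.42, -1.12]), np.float64(0.0), 0.0), (array([-1.02,  0.26,  0.72,  2.26, -0.27,  0.4 , -1.58]), np.float64(0.0), 0.0)] [(array([-1.17,  0.16,  0.85,  2.2 , -0.1 ,  0.54, -1.74]), np.float64(0.0), 0.0), (array([-1.29, -0.26,  0.63,  2.4 ,  0.46,  0.75, -2.44]), np.float64(0.0), 0.0), (array([-1.05, -0.44,  1.1 ,  2.33,  0.5 ,  0.78, -1.72]), np.float64(0.4), 0.004)]
d01 [(array([-0.54,  0.26,  0.57,  2.24, -0.42,  0.42, -1.12]), np.float64(0.0), 0.0), (array([-1.01,  0.26,  0.71,  2.26, -0.26,  0.4 , -1.58]), np.float64(0.0), 0.0)] [(array([-1.18,  0.16,  0.85,  2.2 , -0.1 ,  0.54, -1.74]), np.float64(0.0), 0.0), (array([-1.31, -0.27,  0.64,  2.4 ,  0.48,  0.75, -2.45]), np.float64(0.0), 0.0), (array([-1.05, -0.44,  1.1 ,  2.33,  0.5 ,  0.78, -1.72]), np.float64(0.4), 0.004)]
mid [(array([-0.46,  0.25,  0.47,  2.24, -0.34,  0.41, -1.19]), np.float64(0.0), 0.0), (array([-0.85,  0.24,  0.51,  2.25, -0.09,  0.39, -1.76]), np.float64(0.0), 0.0)] [(array([-1.11,  0.15,  0.77,  2.2 , -0.06,  0.54, -1.78]), np.float64(0.0), 0.0), (array([-1.02, -0.2 ,  0.42,  2.39,  0.35,  0.7 , -2.31]), np.float64(0.0), 0.0), (array([-0.73, -0.21,  0.97,  2.32,  0.11,  0.66, -1.29]), np.float64(0.1), 0.0)]
home [(array([-0.58,  0.26,  0.61,  2.24, -0.45,  0.42, -1.08]), np.float64(0.0), 0.0), (array([-1.08,  0.28,  0.81,  2.26, -0.35,  0.41, -1.49]), np.float64(0.0), 0.0)] [(array([-1.19,  0.17,  0.87,  2.2 , -0.11,  0.54, -1.73]), np.float64(0.0), 0.0), (array([-1.19, -0.24,  0.55,  2.4 ,  0.42,  0.73, -2.39]), np.float64(0.0), 0.0), (array([-0.91, -0.31,  1.07,  2.33,  0.3 ,  0.7 , -1.49]), np.float64(0.0), 0.0)]
```

```bash
cat > t3.py <<'E'
from dik import *
import time
q0=np.array(manip.get_obs()['joint_pos']);t0=time.time()
rng=np.random.default_rng(1);res=[]
back=sp(cov(-.12,-.12),.102,.13)
def marg(tr): return min(np.minimum(t[0]-LO,HI-t[0]).min() for t in tr)
while time.time()-t0<400:
    w1=(rng.uniform(.44,.62),rng.uniform(-.33,-.12),rng.uniform(-.6,1.2),rng.uniform(.12,.3),rng.uniform(0,.6))
    f=(rng.uniform(.46,.53),rng.uniform(-.31,-.25),rng.uniform(-.4,.1))
    tilt=w1[4]
    # waypoint may use another tool tilt (scraper in the air)
    q1,t1=go(q0,[sp(w1[:2],w1[2],w1[3],.3+w1[4]-.6*(rng.random()<.7))if 0 else sp(w1[:2],w1[2],w1[3],.3-w1[4])],step=.03)
    if t1[-1][1]>3 or marg(t1)<.02: continue
    q2,t2=go(q1,[sp(f[:2],f[2],.06),sp(f[:2],f[2],.001),],step=.03)
    if t2[-1][1]>2: continue
    res.append((marg(t2),marg(t1),np.round(w1,2),np.round(f,3),t1[0][0],t2[-1][0]))
res.sort(key=lambda r:-min(r[0],r[1]))
print(len(res))
for r in res[:6]:print(*r)
E
timeout 500 python3 t3.py
```

```text
1
0.25 0.20999999999999996 [ 0.62 -0.14 -0.6   0.13  0.04] [ 0.52  -0.288 -0.262] [-0.89  0.34  1.11  2.03 -0.29  0.73 -1.82] [ 0.06  0.35  0.54  2.28 -0.81  0.37 -0.55]
```

```bash
cat > fast.py <<'E'
import dik
from dik import *
def fkj(q):
    R=np.eye(3);p=np.zeros(3);ps=[];ax=[]
    for i in range(7):
        a=s[i]*q[i];c,sn=np.cos(a),np.sin(a)
        ax.append(s[i]*(R[:,2] if AX[i]=='z' else R[:,1]));ps.append(p)
        R=R@(np.array([[c,-sn,0],[sn,c,0],[0,0,1]]) if AX[i]=='z' else np.array([[c,0,sn],[0,1,0],[-sn,0,c]]));p=p+R@L[i]
    J=np.array([np.r_[np.cross(a,p-o),a] for a,o in zip(ax,ps)]).T
    return p,R@np.array([[0,-1,0],[1,0,0],[0,0,1.]]),J
def go(q,poses,damp=.03,step=.03):
    tr=[]
    for P,Rt in poses:
        Rt=Rt.as_matrix();mm=9
        for k in range(40):
            p,R,J=fkj(q);dp=P-p;dr=cv2.Rodrigues(Rt@R.T)[0].ravel()
            n=max(np.linalg.norm(dp)/step,np.linalg.norm(dr)/.1,1)
            q=np.clip(q+J.T@np.linalg.solve(J@J.T+damp**2*np.eye(6),np.r_[dp,dr]/n),LO,HI)
            mm=min(mm,np.minimum(q-LO,HI-q).min() if k>4 else 9)
            if n==1 and np.linalg.norm(dp)<1e-3: break
        tr.append((q.round(2),np.linalg.norm(dp)*1000,np.linalg.norm(dr),round(mm,2)))
    return q,tr
E
cat > t4.py <<'E'
from fast import *
import time
q0=np.array(manip.get_obs()['joint_pos']);t0=time.time()
rng=np.random.default_rng(2);res=[];n=0
while time.time()-t0<90:
    n+=1
    w=[(rng.uniform(.48,.68),rng.uniform(-.36,-.22),rng.uniform(-1.2,.6),rng.uniform(.10,.26),rng.uniform(-.2,.5)) for _ in range(rng.integers(1,3))]
    q1,t1=go(q0,[sp(a[:2],a[2],a[3],a[4]) for a in w])
    if t1[-1][1]>3 or t1[-1][3]<0: continue
    f=(rng.uniform(.48,.53),rng.uniform(-.31,-.27),rng.uniform(-.4,0))
    q2,t2=go(q1,[sp(f[:2],f[2],.06),sp(f[:2],f[2],.001)])
    if t2[-1][1]>2 or min(t2[0][3],t2[1][3])<.05: continue
    res.append((min([a[3] for a in t1[1:]]+[a[3] for a in t2]+[min(q1-LO)]),len(w),[np.round(a,2).tolist() for a in w],np.round(f,3),t1[-1][0],t2[-1][0],[a[1].round() for a in t1]))
res.sort(key=lambda r:-r[0]);print(n,len(res))
for r in res[:6]:print(*r)
for r in [r for r in res if r[1]==1][:4]:print(*r)
E
timeout 200 python3 t4.py
```

```text
2514 520
0.55 2 [[0.51, -0.29, -1.0, 0.24, 0.49], [0.55, -0.28, -0.39, 0.12, 0.06]] [ 0.518 -0.288 -0.319] [-0.19  0.32  0.73  1.92 -0.27  0.94 -1.29] [ 0.12  0.33  0.44  2.29 -0.67  0.32 -0.76] [np.float64(0.0), np.float64(0.0)]
0.52 2 [[0.65, -0.29, -1.01, 0.13, 0.36], [0.53, -0.3, 0.21, 0.12, 0.24]] [ 0.514 -0.303 -0.026] [ 0.19  0.28  0.57  1.95 -0.46  0.86 -0.34] [ 0.29  0.37  0.43  2.22 -0.81  0.47 -0.21] [np.float64(0.0), np.float64(0.0)]
0.52 2 [[0.63, -0.34, -0.96, 0.16, 0.44], [0.59, -0.33, 0.14, 0.13, 0.26]] [ 0.528 -0.305 -0.104] [ 0.24  0.35  0.49  1.83 -0.47  0.88 -0.45] [ 0.29  0.37  0.37  2.21 -0.74  0.42 -0.39] [np.float64(0.0), np.float64(0.0)]
0.44 2 [[0.56, -0.25, -0.84, 0.17, 0.47], [0.59, -0.29, 0.01, 0.1, 0.25]] [ 0.529 -0.303 -0.294] [-0.04  0.35  0.73  1.96 -0.54  0.79 -0.56] [ 0.04  0.38  0.59  2.25 -0.84  0.39 -0.55] [np.float64(1.0), np.float64(0.0)]
0.44 2 [[0.6, -0.27, -1.0, 0.2, 0.36], [0.56, -0.34, 0.16, 0.11, 0.19]] [ 0.527 -0.304 -0.175] [ 0.17  0.38  0.63  1.86 -0.48  0.9  -0.38] [ 0.17  0.38  0.5   2.23 -0.82  0.42 -0.41] [np.float64(0.0), np.float
[... 157 characters left out ...]
18] [np.float64(0.0)]
0.43 1 [[0.61, -0.27, -0.91, 0.2, 0.32]] [ 0.527 -0.304 -0.005] [-0.77  0.36  1.19  1.86 -0.21  0.88 -2.01] [ 0.26  0.4   0.47  2.19 -0.84  0.5  -0.18] [np.float64(0.0)]
0.39 1 [[0.64, -0.3, -1.19, 0.13, 0.25]] [ 0.524 -0.292 -0.104] [-0.55  0.61  1.1   1.72 -0.45  0.96 -2.12] [ 0.24  0.36  0.41  2.23 -0.77  0.41 -0.38] [np.float64(0.0)]
0.39 1 [[0.61, -0.27, -0.7, 0.1, 0.36]] [ 0.526 -0.303 -0.165] [-0.6   0.37  1.01  2.08 -0.35  0.54 -1.68] [ 0.23  0.36  0.42  2.23 -0.76  0.4  -0.46] [np.float64(1.0)]
0.39 1 [[0.55, -0.35, -0.8, 0.17, 0.46]] [ 0.527 -0.3   -0.05 ] [-0.73  0.17  1.2   2.12  0.    0.53 -1.94] [ 0.25  0.38  0.45  2.21 -0.81  0.46 -0.26] [np.float64(0.0)]
```

```bash
(cat st.py; echo '
chain([sp((.51,-.29),-1.0,.24,.49),sp((.55,-.28),-.39,.12,.06),sp((.518,-.288),-.319,.06),sp((.518,-.288),-.319,.001)])')|python3 -
```

```text
13.3833 [ 0.3964 -0.2652  0.185 ] [ 3.13  -0.318 -0.286] [-1.06 -0.44  1.32  2.28  0.66  0.75 -1.99] [-0.1 -0.1 -1.8] 0.21058054355824318
row [93.0, -58.9, -103.9] [-0.27, 0.16, 0.658] n>= 5.8
row [-36.1, 9.0, 118.2] [0.167, -0.417, -0.592] n>= 5.9
row [-27.3, 25.3, 58.0] [0.013, 0.24, -0.07] n>= 2.0
row [-17.4, -0.0, 56.4] [0.0, -0.0, 0.0] n>= 1.4
```

arm_command(
  plan=[
    [[12,-8,-14],[-0.04,0.02,0.08]],
    [[24,-15,-28],[-0.07,0.04,0.17]],
    [[38,-24,-43],[-0.11,0.065,0.27]],
    [[53,-34,-60],[-0.155,0.09,0.38]],
    [[68,-43,-76],[-0.2,0.12,0.48]],
    [[80,-51,-90],[-0.235,0.14,0.57]],
    [[93,-59,-104],[-0.27,0.16,0.66]],
    [[93,-59,-104],[-0.27,0.16,0.66]],
    [[93,-59,-104],[-0.27,0.16,0.66]],
    [[93,-59,-104],[-0.27,0.16,0.66]],
  ],
)

```text
t: 14.22
tool_pos: [0.4601, -0.2334, 0.3172]
tcp_rot: [3.128, -0.509, -0.939]
contact_force: [1.1, 0.4, -1.2]
width: 0.215
```

```bash
(cat st.py; echo '
P=[sp((.51,-.29),-1.0,.24,.49),sp((.55,-.28),-.39,.12,.06),sp((.518,-.288),-.319,.06),sp((.518,-.288),-.319,.001)]
row(*P[0]);chain(P[1:])
from fast import go as g
for t in g(np.array(o["joint_pos"]),P[1:])[1]: print(*t)')|python3 -
```

```text
14.2167 [ 0.4601 -0.2334  0.3172] [ 3.128 -0.509 -0.939] [-0.14 -0.08  0.2   2.06  0.53  0.9  -2.74] [ 1.1  0.4 -1.2] 0.21461923022406532
row [-6.0, -11.7, 2.3] [-0.016, -0.02, 0.054] n>= 0.5
row [-44.8, -2.9, 119.6] [0.168, -0.434, -0.534] n>= 5.7
row [-27.3, 25.3, 58.0] [0.013, 0.24, -0.07] n>= 2.0
row [-17.4, -0.0, 56.4] [0.0, -0.0, 0.0] n>= 1.4
[ 0.1   0.28  0.36  1.89 -0.12  0.93 -1.45] 0.19342688203058872 0.0005102110193961084 0.62
[ 0.23  0.2   0.28  2.22 -0.26  0.44 -1.18] 0.19653379023626288 0.00018201509008386967 9
[ 0.32  0.31  0.18  2.28 -0.39  0.28 -1.04] 0.09072414183046633 5.929794605368365e-05 9
```

Joint 3 is freed up, and joint 7 is on its edge but unwinds with the next move.

arm_command(
  plan=[
    [[-7,0,18],[0.03,-0.07,-0.09]],
    [[-14,-1,38],[0.05,-0.14,-0.17]],
    [[-22,-1,60],[0.08,-0.21,-0.26]],
    [[-30,-2,80],[0.11,-0.29,-0.36]],
    [[-38,-3,100],[0.14,-0.36,-0.45]],
    [[-45,-3,120],[0.168,-0.434,-0.534]],
    [[-45,-3,120],[0.168,-0.434,-0.534]],
    [[-45,-3,120],[0.168,-0.434,-0.534]],
  ],
)

```text
t: 14.88
tool_pos: [0.4726, -0.2503, 0.1885]
tcp_rot: [-3.141, -0.056, -0.386]
contact_force: [0.6, -0.7, -0.6]
width: 0.208
```

```bash
(cat st.py; echo '
P=[sp((.518,-.288),-.319,.05),sp((.518,-.288),-.319,.003)]
chain(P)
from fast import go as g
for t in g(np.array(o["joint_pos"]),P)[1]: print(*t)')|python3 -
```

```text
14.8833 [ 0.4726 -0.2503  0.1885] [-3.141 -0.056 -0.386] [ 0.11  0.28  0.35  1.89 -0.12  0.94 -1.45] [ 0.6 -0.7 -0.6] 0.20835714488055537
row [-28.5, 23.3, 65.8] [0.012, 0.244, -0.066] n>= 2.0
row [-13.9, -0.0, 44.9] [0.0, -0.0, 0.0] n>= 1.1
[ 0.25  0.22  0.26  2.24 -0.27  0.41 -1.16] 0.27870621462107376 0.00028120892721533 9
[ 0.33  0.31  0.18  2.28 -0.37  0.28 -1.06] 0.7480949941792556 0.0014949866806447246 9
```

arm_command(
  plan=[
    [[-10,8,22],[0.004,0.08,-0.02]],
    [[-19,16,44],[0.008,0.16,-0.045]],
    [[-28,23,66],[0.012,0.244,-0.066]],
    [[-28,23,66],[0.012,0.244,-0.066]],
    [[-28,23,66],[0.012,0.244,-0.066]],
    [[-28,23,66],[0.012,0.244,-0.066]],
  ],
)

```text
t: 15.38
tool_pos: [0.4418, -0.2609, 0.124]
tcp_rot: [3.141, -0.307, -0.326]
contact_force: [1.2, 0.3, -1.6]
width: 0.214
```

```bash
(cat st.py; echo '
chain([sp((.518,-.288),-.319,.003)])
grab("top");grab("scene");exec(open("inh.py").read())')|python3 -
```

```text
15.3833 [ 0.4418 -0.2609  0.124 ] [ 3.141 -0.307 -0.326] [ 0.23  0.21  0.26  2.24 -0.25  0.42 -1.2 ] [ 1.2  0.3 -1.6] 0.21359622270671594
row [-15.4, 1.8, 47.3] [0.002, -0.007, -0.007] n>= 1.2
top 314 along [ 23.8  88.5 142.9] across [-13.4  -0.9   9.9] yawerr -0.038 z 0.023873701760276547
scene 296 along [ 18.7  83.2 147.3] across [-11.2   6.2  13.7] yawerr -0.051 z 0.023646911420335287
expected far end 148.72498740746568
```

arm_command(
  plan=[
    [[-4,1,12],[0,-0.007,0]],
    [[-8,1,24],[0,-0.007,0]],
    [[-12,2,36],[0.002,-0.007,-0.007]],
    [[-15,2,43],[0.002,-0.007,-0.007]],
    [[-16,2,49],[0.002,-0.007,-0.007]],
    [[-16,2,49],[0.002,-0.007,-0.007]],
    [[-16,2,49],[0.002,-0.007,-0.007]],
  ],
)

```text
t: 16.07
tool_pos: [0.4419, -0.2633, 0.0727]
tcp_rot: [3.141, -0.301, -0.317]
contact_force: [1.2, -0.1, -1.1]
width: 0.211
```

```bash
(cat st.py; echo '
chain([sp((.518,-.288),-.319,.001)])')|python3 -
```

```text
16.0667 [ 0.4419 -0.2633  0.0727] [ 3.141 -0.301 -0.317] [ 0.33  0.31  0.17  2.28 -0.36  0.28 -1.08] [ 1.2 -0.1 -1.1] 0.2105243095862183
row [-1.3, -0.4, 0.0] [0.0, -0.001, 0.002] n>= 0.0
```

arm_command(
  plan=[
    [[0,0,1],[0,0,0]],
    [[0,0,1],[0,0,0]],
    [[0,0,1],[0,0,0]],
  ],
)

```text
t: 16.32
tool_pos: [0.4416, -0.2633, 0.0718]
tcp_rot: [3.141, -0.301, -0.317]
contact_force: [1.5, -0.3, 0.1]
width: 0.209
```

arm_command(
  plan=[
    [[0,0,0],[0,0,0]],
    [[0,0,0],[0,0,0]],
    [[0,0,0],[0,0,0]],
    [[0,0,0],[0,0,0]],
    [[0,0,0],[0,0,0]],
    [[0,0,0],[0,0,0]],
    [[0,0,0],[0,0,0]],
    [[0,0,0],[0,0,0]],
  ],
  grip=-1,
)

```text
t: 16.98
tool_pos: [0.4408, -0.263, 0.0711]
tcp_rot: [3.141, -0.299, -0.317]
contact_force: [0.3, -0.1, 0.3]
width: 1.001
```

arm_command(
  plan=[
    [[0,0,-15],[0,0,0]],
    [[0,0,-35],[0,0,0]],
    [[0,0,-60],[0,0,0]],
    [[0,0,-85],[0,0,0]],
    [[0,0,-110],[0,0,0]],
    [[0,0,-130],[0,0,0]],
    [[0,0,-130],[0,0,0]],
  ],
)

```text
t: 17.57
tool_pos: [0.4052, -0.2517, 0.1991]
tcp_rot: [3.141, -0.305, -0.318]
contact_force: [1.1, -0.5, -0.3]
width: 1.001
```

```bash
sed 's/-.22)&(c\[...,1\]>-.36/-.20)\&(c[...,1]>-.36/; s/near=(c\[...,0\]>.40)/near=(c[...,0]>.41)/' m2.py > m3.py; sed -i "s/T=load('top');S=load('scene')/T=grab('top');S=grab('scene')/" m3.py; python3 m3.py; cat > t5.py <<'E'
from fast import *
o=manip.get_obs();q0=np.array(o['joint_pos']);print(o['t'],o['tool_pos'],o['tcp_rot'],q0.round(2))
dn=lambda y:Ro.from_euler('xyz',[np.pi,0,y])
import time
rng=np.random.default_rng(3);res=[];t0=time.time()
while time.time()-t0<40:
    w=[((rng.uniform(.40,.50),rng.uniform(-.2,.0),rng.uniform(.27,.36)),rng.uniform(-1,1.5)),((rng.uniform(.40,.5),rng.uniform(.1,.25),rng.uniform(.25,.33)),rng.uniform(-1,3))]
    ya=rng.uniform(-1,3.2)
    seq=[(np.array(p),dn(y)) for p,y in w]+[(np.array([.495,.343,.15]),dn(ya)),(np.array([.495,.343,.029]),dn(ya)),(np.array([.495,.343,.06]),dn(ya+1.571)),(np.array([.495,.343,.029]),dn(ya+1.571)),(np.array([.47,.34,.16]),dn(ya+1.571))]
    # final yaw: jaws open along cover y -> tool x along cover x or opposite
    best=min([.102,.102+np.pi,.102-np.pi],key=lambda b:abs(b-ya-1.571))
    seq+=[(np.array([.46,.10,.16]),dn(best)),(np.array([.47,-.013,.125]),dn(best)),(np.array([.510,-.013,.125]),dn(best)),(np.array([.510,-.013,.074]),dn(best))]
    q,t=go(q0,seq)
    if max(a[1] for a in t)>1.5: continue
    res.append((min(a[3] for a in t),min(np.minimum(a[0]-LO,HI-a[0]).min() for a in t),[np.round(np.r_[p,y],2).tolist() for p,y in w],round(ya,2),round(best,2),t[3][0].tolist(),t[-1][0].tolist()))
res.sort(key=lambda r:-min(r[:2]));print(len(res))
for r in res[:4]:print(*r)
E
python3 t5.py
```

```text
top bar 290 [ 516.6 -290.3] [ 25.1 133.5] 70.7
 fit yaw -22.9 527.7 -292.7
  along [525.9 654. ] across [-78.3 -52.6]
  h 0.05 37 [ 514.2 -239.4   56.3]
  h 0.065 37 [ 507.9 -233.3   70.8]
  h 0.08 24 [ 443.7 -262.1   85.7]
  h 0.09 51 [ 429.6 -259.1   96.8]
  hubtop 91 [494.  342.2] 21.3
  disc 394 [493.6 343.5] 42.2
  stub 51 [509.3 -12.6  75.4] ((509.5918884277344, -13.042872428894043), 11.581079483032227)
  trayrim 194 [564.1 173.5] [192.6 117.2] 4.515404224395752
  carb [ 541. -215.   21.] [ 634. -160.   78.]
  knob [ 439.    3. 1246.]
scene bar 150 [ 552.5 -300. ] [29.1 68.1] 73.7
 fit yaw -16.2 555.2 -298.4
  along [581.7 647.2] across [-146.6 -121.2]
  h 0.05 41 [ 464.1 -262.8   56.3]
  h 0.065 52 [ 454.8 -259.3   70.8]
  h 0.08 49 [ 442.6 -257.9   85.9]
  h 0.09 49 [ 437.2 -256.7   95.8]
  hubtop 249 [496.9 342.6] 21.3
  disc 711 [497.3 343.2] 42.6
  trayrim 574 [579.2 173.2] [218.4 129.8] 0.06207437068223953
  carb [ 550. -211.   20.] [ 638. -159.   76.]
  knob [410.  27.  42.]
17.6667 [ 0.40483385 -0.25093706  0.19605613] [ 3.14105002 -0.30140761 -0.31687804] [ 0.17  0.02  0.32  2.21 -0.1   0.61 -1.32]
435
0.55 0.5499999999999998 [[0.49, -0.19, 0.35, -0.17], [0.47, 0.1, 0.29, 1.71]] 1.64 3.24 [-0.55, 0.61, -0.2, 1.8, 0.17, 0.75, -0.77] [0.39, 0.48, -0.6, 1.99, 0.38, 0.79, 1.24]
0.56 0.5499999999999998 [[0.47, -0.18, 0.33, -0.04], [0.49, 0.11, 0.28, 2.07]] 0.65 3.24 [-0.68, 0.6, -0.02, 1.8, 0.01, 0.74, -1.63] [0.38, 0.48, -0.6, 1.99, 0.38, 0.79, 1.24]
0.54 0.54 [[0.49, -0.09, 0.32, -0.17], [0.46, 0.17, 0.3, 2.81]] 2.17 3.24 [-0.54, 0.61, -0.22, 1.8, 0.18, 0.75, -0.25] [0.31, 0.46, -0.5, 1.99, 0.31, 0.77, 1.3]
0.54 0.54 [[0.5, -0.16, 0.34, -0.16], [0.48, 0.11, 0.27, 2.7]] 2.25 3.24 [-0.53, 0.61, -0.23, 1.8, 0.19, 0.75, -0.19] [0.31, 0.46, -0.5, 1.99, 0.31, 0.77, 1.3]
```

```bash
cat > t6.py <<'E'
from h import *
dn=lambda y:Ro.from_euler('xyz',[np.pi,0,y]); A=np.array
chain([(A([.49,-.19,.35]),dn(-.17)),(A([.47,.10,.29]),dn(1.71)),(A([.4953,.343,.15]),dn(1.64)),(A([.4953,.343,.031]),dn(1.64))])
E
python3 t6.py
```

```text
row [104.8, -84.4, -128.7] [0.023, -0.301, -0.146] n>= 4.5
row [-68.8, -282.4, 60.0] [0.0, 0.0, -1.88] n>= 15.0
row [237.1, 58.8, 140.0] [-0.0, -0.0, 0.07] n>= 6.8
row [0.0, -0.0, 119.0] [0.0, 0.0, -0.0] n>= 2.9
```

arm_command(
  plan=[
    [[20,-16,-35],[0,-0.06,-0.03]],
    [[50,-40,-70],[0.01,-0.15,-0.08]],
    [[80,-65,-100],[0.02,-0.24,-0.12]],
    [[105,-84,-129],[0.023,-0.3,-0.146]],
    [[105,-84,-129],[0.023,-0.3,-0.146]],
    [[105,-84,-129],[0.023,-0.3,-0.146]],
    [[105,-84,-129],[0.023,-0.3,-0.146]],
  ],
)

```text
t: 18.25
tool_pos: [0.4911, -0.1899, 0.3482]
tcp_rot: [-3.141, 0.002, -0.168]
contact_force: [-0.8, -1.5, -0.1]
width: 1.003
```

arm_command(
  plan=[
    [[-6,-24,5],[0,0,-0.12]],
    [[-12,-48,10],[0,0,-0.24]],
    [[-18,-72,15],[0,0,-0.36]],
    [[-24,-96,20],[0,0,-0.48]],
    [[-30,-120,25],[0,0,-0.6]],
    [[-36,-144,30],[0,0,-0.72]],
    [[-42,-168,35],[0,0,-0.84]],
    [[-48,-192,40],[0,0,-0.96]],
    [[-54,-216,45],[0,0,-1.08]],
    [[-60,-240,50],[0,0,-1.2]],
    [[-65,-260,55],[0,0,-1.32]],
    [[-69,-282,60],[0,0,-1.44]],
  ],
)

```text
t: 19.25
tool_pos: [0.4677, 0.0987, 0.2874]
tcp_rot: [-3.138, 0.002, 1.275]
contact_force: [0.0, -0.8, -0.2]
width: 0.999
```

```bash
cat > t6.py <<'E'
from h import *
o=manip.get_obs();print(o['t'],o['tool_pos'].round(4),o['tcp_rot'].round(3),o['joint_pos'].round(2),o['contact_force'].round(1),o['width'])
dn=lambda y:Ro.from_euler('xyz',[np.pi,0,y]); A=np.array
chain([(A([.4953,.343,.15]),dn(1.64)),(A([.4953,.343,.031]),dn(1.64))])
E
python3 t6.py
```

```text
19.25 [0.4677 0.0987 0.2874] [-3.138e+00  2.000e-03  1.275e+00] [-0.23  0.14 -0.1   1.78  0.01  1.22 -0.63] [ 0.  -0.8 -0.2] 0.9992804310638
row [242.0, -44.4, 137.2] [-0.004, 0.001, -0.365] n>= 6.8
row [0.0, -0.0, 119.0] [0.0, 0.0, -0.0] n>= 2.9
```

arm_command(
  plan=[
    [[35,-6,20],[0,0,-0.06]],
    [[70,-13,40],[0,0,-0.12]],
    [[105,-19,60],[0,0,-0.18]],
    [[140,-26,80],[0,0,-0.24]],
    [[175,-32,100],[0,0,-0.3]],
    [[210,-39,120],[0,0,-0.365]],
    [[242,-44,137],[-0.004,0,-0.365]],
    [[242,-44,137],[-0.004,0,-0.365]],
    [[242,-44,137],[-0.004,0,-0.365]],
  ],
)

```text
t: 20.0
tool_pos: [0.4967, 0.3431, 0.1492]
tcp_rot: [-3.139, 0.003, 1.637]
contact_force: [0.2, -1.8, 1.4]
width: 1.001
```

```bash
python3 t6.py
```

```text
20.0 [0.4967 0.3431 0.1492] [-3.139e+00  3.000e-03  1.637e+00] [-0.53  0.47 -0.24  1.68  0.13  1.01 -0.74] [ 0.2 -1.8  1.4] 1.0010598248828724
row [0.0, -1.4, -0.8] [-0.002, 0.003, -0.003] n>= 0.0
row [0.0, -0.0, 119.0] [0.0, 0.0, -0.0] n>= 2.9
```

arm_command(
  plan=[
    [[0,-1,20],[0,0.003,0]],
    [[0,-1,42],[0,0.003,0]],
    [[0,-1,64],[0,0.003,0]],
    [[0,-1,84],[0,0.003,0]],
    [[0,-1,100],[0,0.003,0]],
    [[0,-1,112],[0,0.003,0]],
    [[0,-1,118],[0,0.003,0]],
    [[0,-1,118],[0,0.003,0]],
    [[0,-1,118],[0,0.003,0]],
  ],
)

```text
t: 20.75
tool_pos: [0.4986, 0.3428, 0.0352]
tcp_rot: [3.139, -0.003, 1.634]
contact_force: [0.3, 0.1, -0.3]
width: 1.003
```

arm_command(
  plan=[
    [[0,0,0],[0,0,0]],
    [[0,0,0],[0,0,0]],
    [[0,0,0],[0,0,0]],
    [[0,0,0],[0,0,0]],
    [[0,0,0],[0,0,0]],
    [[0,0,0],[0,0,0]],
    [[0,0,0],[0,0,0]],
    [[0,0,0],[0,0,0]],
  ],
  grip=1,
)

```text
t: 21.42
tool_pos: [0.4984, 0.3434, 0.0348]
tcp_rot: [3.139, -0.003, 1.635]
contact_force: [-0.2, 0.4, -0.3]
width: -0.001
```

```bash
python3 t6.py
```

```text
21.4167 [0.4984 0.3434 0.0348] [ 3.139e+00 -3.000e-03  1.635e+00] [-0.54  0.6  -0.22  1.79  0.18  0.77 -0.78] [-0.2  0.4 -0.3] -0.0011726627342873558
row [0.1, -2.8, -115.2] [0.003, -0.003, -0.005] n>= 2.8
row [0.0, -0.0, 119.0] [0.0, 0.0, -0.0] n>= 2.9
```

The gripper shut fully without holding anything, so I take a look.

```bash
python3 - <<'E'
from h import *
T=grab('top');S=grab('scene');save(np.hstack([S['frame'][230:380,320:470],T['frame'][140:290,80:230]]),'pul.png',2.6)
for n,F in(('top',T),('scene',S)):
    c=cloud(F)
    for z0,z1 in((.044,.056),(.012,.022)):
        m=(F['frame'].max(2)<80)&(abs(c[...,0]-.495)<.12)&(abs(c[...,1]-.343)<.12)&(c[...,2]>z0)&(c[...,2]<z1)
        q=c[m][:,:2]*1000
        if len(q)>4: print(n,z0,len(q),np.round(cv2.minEnclosingCircle(q.astype(np.float32))[0],1),q.mean(0).round(1))
E
```

```text
top 0.044 69 [538.2 388. ] [522.5 358.6]
top 0.012 282 [528.1 378.7] [497.7 332.4]
scene 0.044 138 [497.7 343.2] [504.4 346.8]
scene 0.012 708 [496.9 341.6] [505.7 347.8]
```

View pics/pul.png

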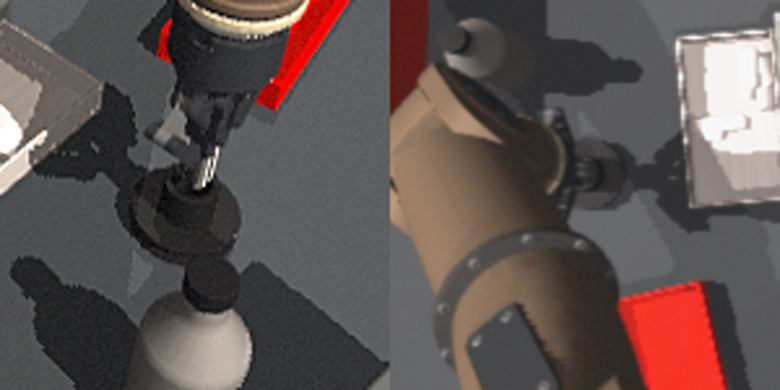

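The picture shows the shut fingertips at about (205,170), over or in the hub, with the pulley still flat. I measure the finger height from the depth data.

```bash
python3 - <<'E'
from h import *
S=load('scene');c=cloud(S);o=manip.get_obs();print(o['tool_pos'],o['width'])
pr=lambda X:cv2.projectPoints(np.array(X,float).reshape(-1,1,3),cv2.Rodrigues(S['R'])[0],S['t'],S['camera_matrix'],np.array([float(S['k1']),0,0,0]))[0].reshape(-1,2)
p=o['tool_pos'];uv=pr([p,p+[0,0,-.008],p+[0,0,.05],[.497,.343,.05]]);print(((uv-[320,230])*2.6).round())
for v in range(int(uv[3,1])-22,int(uv[3,1])+16,2):
    print(v,[ (int(c[v,u,2]*1000)) for u in range(int(uv[3,0])-16,int(uv[3,0])+22,3)],[int(S['frame'][v,u].max()) for u in range(int(uv[3,0])-16,int(uv[3,0])+22,3)])
E
```

```text
[0.49834239 0.34338966 0.03477235] 0.001720967143705164
[[188. 195.]
 [186. 201.]
 [198. 151.]
 [192. 181.]]
277 [-1, 0, 152, 156, 156, 718, 151, 145, 140, 143, 123, 125, 106] [80, 62, 119, 117, 117, 22, 37, 52, 22, 54, 41, 57, 79]
279 [147, 149, 152, 153, 151, 121, 137, 137, 135, 137, 120, 105, -1] [64, 70, 126, 124, 119, 31, 28, 42, 31, 63, 45, 68, 102]
281 [147, 148, 150, 151, 143, 106, 121, 124, 132, 130, 105, 0, 2] [43, 118, 133, 104, 129, 18, 30, 51, 35, 57, 55, 96, 94]
283 [143, 146, 149, 152, 142, 141, 108, 119, 125, 122, 0, -3, 0] [46, 98, 132, 61, 85, 146, 29, 33, 32, 48, 72, 97, 93]
285 [-2, 144, 147, 148, 148, 139, 109, 114, 119, 100, 0, 0, 0] [82, 63, 77, 63, 59, 113, 42, 34, 38, 50, 97, 99, 98]
287 [0, -1, 144, 147, 145, 135, 112, 110, 102, 0, 0, 1, 2] [76, 102, 58, 51, 60, 57, 63, 30, 56, 113, 98, 99, 95]
289 [-2, -3, 0, 144, 134, 126, 117, 103, 100, 0, 1, 0, 0] [79, 98, 104, 60, 59, 61, 63, 17, 44, 81, 97, 94, 98]
291 [-2, -3, -3, 0, 127, 120, 109, 90, 84, 0, -1, 0, 718] [74, 100, 94, 103, 57, 62, 62, 93, 105, 91, 97, 97, 97]
293 [-3, -1, -1, -2, 76, 111, 88, 83, 80, 
[... 467 characters left out ...]
9, 36, 25, 118, 233, 20, 45, 91, 95, 100]
303 [18, 16, 42, 48, 17, 20, 23, 28, 48, 19, 18, -1, 0] [35, 37, 11, 45, 22, 20, 16, 22, 42, 48, 53, 98, 96]
305 [16, 19, 38, 47, 51, 49, 18, 48, 50, 19, 17, 0, 0] [36, 38, 13, 28, 44, 31, 25, 38, 48, 56, 59, 88, 97]
307 [20, 18, 33, 44, 48, 49, 49, 48, 46, 16, 17, 18, 0] [36, 41, 26, 19, 35, 44, 47, 50, 42, 60, 55, 56, 94]
309 [17, 17, 718, 36, 40, 42, 45, 44, 37, 18, 18, 19, -2] [63, 21, 19, 24, 27, 27, 37, 36, 38, 57, 56, 51, 100]
311 [18, 17, 23, 32, 37, 37, 38, 35, 29, 17, 18, 18, -2] [54, 29, 25, 23, 38, 35, 37, 39, 38, 59, 60, 57, 97]
313 [17, 16, 18, 24, 29, 32, 33, 30, 20, 17, 15, 16, -2] [49, 39, 32, 19, 26, 40, 37, 40, 36, 54, 57, 57, 106]
```

The shut fingertips are inside the bore. They probably swung in over the hub rim, because wide-open pads sit higher. I go straight up, pre-close to about 55 mm and come down again.

arm_command(
  plan=[
    [[0,0,-15],[0,0,0]],
    [[0,0,-30],[0,0,0]],
    [[0,-1,-45],[0,0,0]],
    [[0,-2,-60],[0,0,0]],
    [[0,-2,-60],[0,0,0]],
    [[0,-2,-60],[0,0,0]],
  ],
)

```text
t: 22.02
tool_pos: [0.4967, 0.3434, 0.0954]
tcp_rot: [3.137, -0.004, 1.635]
contact_force: [0.1, -0.3, -1.0]
width: -0.002
```

arm_command(
  plan=[
    [[0,0,0],[0,0,0]],
    [[0,0,0],[0,0,0]],
    [[0,0,0],[0,0,0]],
    [[0,0,0],[0,0,0]],
    [[0,0,0],[0,0,0]],
    [[0,0,0],[0,0,0]],
  ],
  grip=-0.35,
)

```text
t: 22.52
tool_pos: [0.4961, 0.343, 0.0945]
tcp_rot: [3.139, -0.003, 1.635]
contact_force: [0.2, 0.3, -1.0]
width: 0.675
```

```bash
sed -i 's/^chain.*/chain([(A([.4965,.343,.10]),dn(1.635)),(A([.4965,.343,.029]),dn(1.635))])/' t6.py; python3 t6.py; python3 - <<'E'
from h import *
for n in('top','scene'):
    F=grab(n);c=cloud(F)
    for z0,z1 in((.044,.056),(.012,.022)):
        m=(F['frame'].max(2)<80)&(abs(c[...,0]-.495)<.06)&(abs(c[...,1]-.343)<.06)&(c[...,2]>z0)&(c[...,2]<z1)
        q=c[m][:,:2]*1000
        if len(q)>4: print(n,z0,len(q),np.round(cv2.minEnclosingCircle(q.astype(np.float32))[0],1),q.min(0).round(1),q.max(0).round(1))
E
```

```text
22.5167 [0.4961 0.343  0.0945] [ 3.139e+00 -3.000e-03  1.635e+00] [-0.53  0.53 -0.23  1.75  0.15  0.88 -0.76] [ 0.2  0.3 -1. ] 0.6748560010574032
row [0.0, 0.4, -5.5] [0.002, -0.003, -0.0] n>= 0.1
row [0.0, -0.0, 71.0] [0.0, 0.0, -0.0] n>= 1.7
top 0.044 85 [493.6 342.2] [473.1 321.4] [511.9 362.2]
top 0.012 356 [493.6 342.5] [452.6 300.7] [535.6 381.8]
scene 0.044 188 [496.7 342.4] [477.3 321.5] [517.  362.6]
scene 0.012 706 [497.  341.7] [455.2 300.5] [538.3 383.2]
```

arm_command(
  plan=[
    [[-1,-1,16],[0,0,0]],
    [[-1,-1,32],[0,0,0]],
    [[-1,-1,46],[0,0,0]],
    [[-1,-1,58],[0,0,0]],
    [[-1,-1,66],[0,0,0]],
    [[-1,-1,66],[0,0,0]],
    [[-1,-1,66],[0,0,0]],
    [[-1,-1,66],[0,0,0]],
  ],
)

```text
t: 23.28
tool_pos: [0.4959, 0.3426, 0.0294]
tcp_rot: [3.138, -0.003, 1.635]
contact_force: [0.3, 0.5, 0.5]
width: 0.676
```

arm_command(
  plan=[
    [[0,0,0],[0,0,0]],
    [[0,0,0],[0,0,0]],
    [[0,0,0],[0,0,0]],
    [[0,0,0],[0,0,0]],
    [[0,0,0],[0,0,0]],
  ],
  grip=1,
)

```text
t: 23.7
tool_pos: [0.4956, 0.3422, 0.029]
tcp_rot: [3.139, -0.003, 1.635]
contact_force: [0.0, 0.1, -0.3]
width: 0.001
```

```bash
python3 t6.py
```

```text
23.7 [0.4956 0.3422 0.029 ] [ 3.139e+00 -3.000e-03  1.635e+00] [-0.54  0.61 -0.22  1.8   0.18  0.75 -0.79] [ 0.   0.1 -0.3] 0.0010397836898702485
row [0.9, 1.2, -71.0] [0.003, -0.003, -0.0] n>= 1.7
row [0.0, -0.0, 71.0] [0.0, 0.0, -0.0] n>= 1.7
```

```bash
python3 - <<'E'
from h import *
S=grab('scene');c=cloud(S)*1000;f=S['frame']
for v in range(291,309,2):
    print(v,[tuple(c[v,u].astype(int))+(int(f[v,u].max()),) for u in range(386,408,2)])
save(f[250:340,350:440],'fing.png',6.5)
E
```

```text
291 [(np.int64(996), np.int64(628), np.int64(718), 103), (np.int64(549), np.int64(358), np.int64(129), 64), (np.int64(541), np.int64(357), np.int64(122), 63), (np.int64(535), np.int64(357), np.int64(117), 59), (np.int64(524), np.int64(355), np.int64(108), 61), (np.int64(518), np.int64(355), np.int64(102), 63), (np.int64(508), np.int64(354), np.int64(94), 25), (np.int64(500), np.int64(353), np.int64(88), 115), (np.int64(491), np.int64(352), np.int64(80), 157), (np.int64(424), np.int64(320), np.int64(0), 84), (np.int64(419), np.int64(322), np.int64(-2), 95)]
293 [(np.int64(460), np.int64(300), np.int64(2), 48), (np.int64(492), np.int64(324), np.int64(49), 45), (np.int64(510), np.int64(339), np.int64(76), 55), (np.int64(533), np.int64(357), np.int64(110), 62), (np.int64(523), np.int64(355), np.int64(101), 55), (np.int64(507), np.int64(350), np.int64(84), 60), (np.int64(502), np.int64(351), np.int64(81), 115), (np.int64(499), np.int64(354), np.int64(81), 248), (np.int64(490), np.int64(353), np.int64(73), 252), (np.int64(428), np.int64(324), np.int64(0), 93), (np.int64(425), np.int64(326)
[... 3209 characters left out ...]
int64(492), np.int64(360), np.int64(46), 46), (np.int64(467), np.int64(351), np.int64(16), 62), (np.int64(465), np.int64(354), np.int64(18), 57)]
307 [(np.int64(516), np.int64(341), np.int64(41), 22), (np.int64(513), np.int64(344), np.int64(41), 26), (np.int64(515), np.int64(349), np.int64(48), 38), (np.int64(513), np.int64(352), np.int64(49), 43), (np.int64(509), np.int64(354), np.int64(48), 43), (np.int64(507), np.int64(357), np.int64(49), 51), (np.int64(504), np.int64(359), np.int64(49), 51), (np.int64(500), np.int64(361), np.int64(48), 41), (np.int64(492), np.int64(361), np.int64(41), 38), (np.int64(471), np.int64(354), np.int64(17), 58), (np.int64(468), np.int64(357), np.int64(17), 54)]
```

View pics/fing.png

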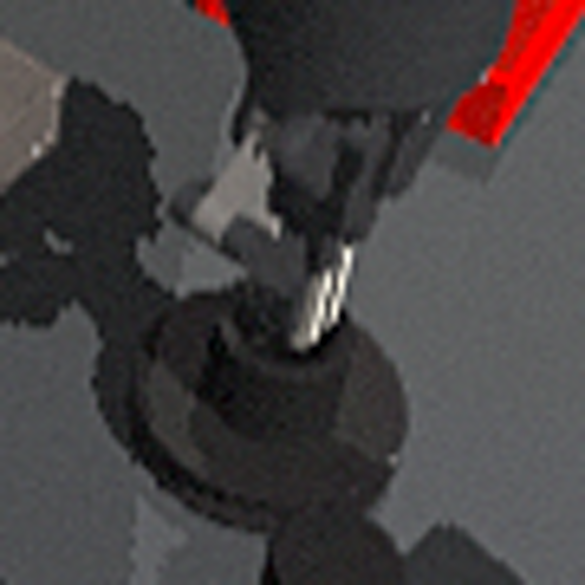

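The crop and depth data show the shut fingertips end at z≈52 mm, just above the hub top at (300,350), while the TCP reads 29 mm. So the tips sit about 23 mm behind the reported TCP. The earlier scraper pictures agree, with the fingers gripping only the handle's top. I reopen and go about 25 mm lower.

arm_command(
  plan=[
    [[0,0,-14],[0,0,0]],
    [[0,0,-14],[0,0,0]],
    [[0,0,-14],[0,0,0]],
    [[0,0,-14],[0,0,0]],
    [[0,0,-14],[0,0,0]],
    [[0,0,-14],[0,0,0]],
  ],
  grip=-0.35,
)

```text
t: 24.25
tool_pos: [0.4952, 0.342, 0.0423]
tcp_rot: [3.139, -0.002, 1.635]
contact_force: [0.9, 0.3, 0.9]
width: 0.675
```

arm_command(
  plan=[
    [[0,0,10],[0,0,0]],
    [[0,0,20],[0,0,0]],
    [[0,0,28],[0,0,0]],
    [[0,0,34],[0,0,0]],
    [[0,0,38],[0,0,0]],
    [[0,0,38],[0,0,0]],
    [[0,0,38],[0,0,0]],
  ],
)

```text
t: 24.83
tool_pos: [0.4954, 0.3422, 0.0044]
tcp_rot: [3.139, -0.003, 1.635]
contact_force: [0.0, -0.6, 0.5]
width: 0.674
```

arm_command(
  plan=[
    [[0,0,0],[0,0,0]],
    [[0,0,0],[0,0,0]],
    [[0,0,0],[0,0,0]],
    [[0,0,0],[0,0,0]],
    [[0,0,0],[0,0,0]],
  ],
  grip=1,
)

```text
t: 25.25
tool_pos: [0.496, 0.3427, 0.0055]
tcp_rot: [3.138, -0.004, 1.635]
contact_force: [-0.8, -0.2, 6.5]
width: 0.463
```

```bash
python3 t6.py; cat tray.py | sed 's/^    if n==.scene.*$//' > tray2.py; python3 - <<'E'
from h import *
for n in('top','scene'):
    F=grab(n);c=cloud(F)
    for z0,z1 in((.044,.056),(.012,.022)):
        m=(F['frame'].max(2)<80)&(abs(c[...,0]-.495)<.06)&(abs(c[...,1]-.343)<.06)&(c[...,2]>z0)&(c[...,2]<z1)
        q=c[m][:,:2]*1000
        if len(q)>4: print(n,z0,len(q),np.round(cv2.minEnclosingCircle(q.astype(np.float32))[0],1),q.min(0).round(1),q.max(0).round(1))
E
```

```text
25.25 [0.496  0.3427 0.0055] [ 3.138 -0.004  1.635] [-0.55  0.64 -0.21  1.81  0.19  0.7  -0.8 ] [-0.8 -0.2  6.5] 0.4631380768532883
row [0.6, 0.9, -94.5] [0.004, -0.004, -0.0] n>= 2.3
row [0.0, -0.0, 71.0] [0.0, 0.0, -0.0] n>= 1.7
top 0.044 43 [494.  337.3] [464.2 322.4] [523.9 339.1]
top 0.012 222 [493.9 339.5] [452.6 301.2] [535.3 354.8]
scene 0.044 124 [502.4 344.9] [473.6 327. ] [531.1 363.1]
scene 0.012 625 [497.1 342.5] [455.8 302.3] [539.1 383.9]
```

The width is 0.46, about 40 mm, so the hub is held. I regrip at 90° to centre it along the other axis as well.

arm_command(
  plan=[
    [[0,0,0],[0,0,0]],
    [[0,0,0],[0,0,0]],
    [[0,0,0],[0,0,0]],
    [[0,0,0],[0,0,0]],
  ],
  grip=-0.35,
)

```text
t: 25.68
tool_pos: [0.4954, 0.3421, 0.0046]
tcp_rot: [3.139, -0.003, 1.635]
contact_force: [-0.1, 0.6, 0.4]
width: 0.674
```

arm_command(
  plan=[
    [[0,0,0],[0,0,-0.12]],
    [[0,0,0],[0,0,-0.24]],
    [[0,0,0],[0,0,-0.36]],
    [[0,0,0],[0,0,-0.48]],
    [[0,0,0],[0,0,-0.6]],
    [[0,0,0],[0,0,-0.72]],
    [[0,0,0],[0,0,-0.84]],
    [[0,0,0],[0,0,-0.96]],
    [[0,0,0],[0,0,-1.08]],
    [[0,0,0],[0,0,-1.2]],
    [[0,0,0],[0,0,-1.32]],
    [[0,0,0],[0,0,-1.44]],
  ],
)

```text
t: 26.68
tool_pos: [0.4956, 0.3421, 0.0047]
tcp_rot: [3.139, 0.002, 3.081]
contact_force: [0.5, -0.2, 0.1]
width: 0.676
```

arm_command(
  plan=[
    [[0,0,0],[0,0,-0.1]],
    [[0,0,0],[0,0,-0.13]],
    [[0,0,0],[0,0,-0.13]],
  ],
)

```text
t: 26.93
tool_pos: [0.4955, 0.342, 0.0045]
tcp_rot: [3.139, 0.002, -3.079]
contact_force: [-0.9, -0.5, -0.6]
width: 0.676
```

arm_command(
  plan=[
    [[0,0,0],[0,0,0]],
    [[0,0,0],[0,0,0]],
    [[0,0,0],[0,0,0]],
    [[0,0,0],[0,0,0]],
    [[0,0,0],[0,0,0]],
  ],
  grip=1,
)

```text
t: 27.35
tool_pos: [0.4956, 0.3423, 0.0052]
tcp_rot: [3.139, 0.003, -3.08]
contact_force: [-0.9, -1.2, 6.0]
width: 0.472
```

```bash
cat > t7.py <<'E'
from fast import *
o=manip.get_obs();print(o['t'],o['tool_pos'].round(4),o['tcp_rot'].round(3),o['joint_pos'].round(2),o['contact_force'].round(1),o['width'])
A=np.array;dn=lambda y:Ro.from_euler('xyz',[np.pi,0,y])
p=o['tool_pos'];y=o['tcp_rot'][2];y=y if y>0 else y+2*np.pi; h0=.0055
seq=[(A([p[0]-.03,p[1],h0+.12]),dn(y)),(A([.455,.10,h0+.12]),dn(3.2)),(A([.46,-.013,h0+.11]),dn(3.24)),(A([.5096,-.0131,h0+.09]),dn(3.24)),(A([.5096,-.0131,h0+.045]),dn(3.24))]
chain(seq)
for t in go(A(o['joint_pos']),seq)[1]:print(t[0],t[1].round(2),t[3])
E
python3 t7.py
```

```text
27.35 [0.4956 0.3423 0.0052] [ 3.139e+00  3.000e-03 -3.080e+00] [-0.28  0.71 -0.62  1.79  0.55  0.81  0.46] [-0.9 -1.2  6. ] 0.4716524791600446
row [29.6, 2.2, -120.4] [0.003, 0.003, 0.0] n>= 3.0
row [25.6, -241.2, 0.0] [-0.0, -0.0, 0.004] n>= 5.8
row [1.6, -113.1, 10.0] [0.0, 0.0, -0.04] n>= 2.7
row [-49.4, -5.0, 20.0] [0.0, 0.0, -0.0] n>= 1.3
row [0.0, -0.0, 45.0] [0.0, 0.0, -0.0] n>= 1.1
[-0.22  0.54 -0.72  1.77  0.41  0.99  0.54] 0.02 0.55
[ 0.28  0.37 -0.75  2.03  0.33  0.87  0.98] 0.07 0.52
[ 0.51  0.37 -0.73  2.05  0.33  0.84  1.26] 0.64 9
[ 0.45  0.47 -0.69  1.96  0.39  0.85  1.22] 0.7 9
[ 0.41  0.53 -0.64  2.    0.46  0.75  1.16] 0.39 9
```

arm_command(
  plan=[
    [[0,0,-15],[0,0,0]],
    [[5,0,-40],[0,0,0]],
    [[12,1,-70],[0,0,0]],
    [[22,2,-100],[0,0,0]],
    [[30,2,-120],[0,0,0]],
    [[30,2,-120],[0,0,0]],
  ],
)

```text
t: 27.85
tool_pos: [0.4648, 0.3446, 0.1291]
tcp_rot: [3.135, 0.007, -3.077]
contact_force: [-0.4, 1.2, -0.1]
width: 0.477
```

arm_command(
  plan=[
    [[4,-35,0],[0,0,0]],
    [[8,-70,0],[0,0,0]],
    [[12,-105,0],[0,0,0]],
    [[16,-140,0],[0,0,0]],
    [[20,-175,0],[0,0,0]],
    [[23,-210,0],[0,0,0]],
    [[26,-241,0],[0,0,0]],
    [[26,-275,1],[0,0,-0.01]],
    [[27,-305,3],[0,0,-0.02]],
    [[27,-335,6],[0,0,-0.03]],
    [[27,-354,10],[0,0,-0.04]],
    [[27,-354,10],[0,0,-0.04]],
  ],
)

```text
t: 28.85
tool_pos: [0.4598, -0.0183, 0.112]
tcp_rot: [3.141, 0.0, -3.045]
contact_force: [-0.2, -0.8, -0.5]
width: 0.48
```

```bash
cat > t8.py <<'E'
from h import *
o=manip.get_obs();print(o['t'],o['tool_pos'].round(4),o['tcp_rot'].round(3),o['joint_pos'].round(2),o['contact_force'].round(1),o['width'])
A=np.array;R=Ro.from_euler('xyz',[np.pi,0,3.24]);h0=.0052
chain([(A([.5108,-.0131,h0+.09]),R),(A([.5108,-.0131,h0+.072]),R),(A([.5108,-.0131,h0+.045]),R)])
E
python3 t8.py
```

```text
28.85 [ 0.4598 -0.0183  0.112 ] [ 3.141  0.    -3.045] [ 0.51  0.39 -0.74  2.04  0.34  0.84  1.24] [-0.2 -0.8 -0.5] 0.48046175055949547
row [-51.3, 0.2, 16.8] [0.001, 0.0, -0.002] n>= 1.3
row [0.0, -0.0, 18.0] [0.0, 0.0, -0.0] n>= 0.4
row [0.0, -0.0, 27.0] [0.0, 0.0, -0.0] n>= 0.6
```

arm_command(
  plan=[
    [[-13,0,4],[0,0,0]],
    [[-26,0,8],[0,0,0]],
    [[-39,0,12],[0,0,0]],
    [[-51,0,16],[0,0,0]],
    [[-51,0,16],[0,0,0]],
    [[-51,0,16],[0,0,0]],
  ],
)

```text
t: 29.35
tool_pos: [0.512, -0.0064, 0.0971]
tcp_rot: [3.138, 0.002, -3.037]
contact_force: [0.2, 0.6, -0.9]
width: 0.476
```

```bash
python3 t8.py; python3 - <<'E'
from h import *
for n in('top','scene'):
    F=grab(n);c=cloud(F);fr=F['frame']
    roi=(abs(c[...,0]-.51)<.06)&(abs(c[...,1]+.013)<.06)&(fr.max(2)<85)
    for z0,z1 in((.10,.118),(.084,.100),(.13,.15)):
        m=roi&(c[...,2]>z0)&(c[...,2]<z1); q=c[m]*1000
        if len(q)>20: print(n,z0,len(q),np.round(cv2.minEnclosingCircle(q[:,:2].astype(np.float32)),1) if 0 else cv2.minEnclosingCircle(q[:,:2].astype(np.float32)),q.mean(0).round(1),q.min(0).round(),q.max(0).round())
    # plane of disc top
    m=roi&(abs(c[...,2]-.108)<.012);q=c[m]
    if len(q)>30:
        A=np.c_[q[:,:2]-q[:,:2].mean(0),np.ones(len(q))];print(' plane',np.linalg.lstsq(A,q[:,2],rcond=None)[0].round(3))
E
```

```text
29.35 [ 0.512  -0.0064  0.0971] [ 3.138e+00  2.000e-03 -3.037e+00] [ 0.44  0.48 -0.7   1.94  0.4   0.86  1.2 ] [ 0.2  0.6 -0.9] 0.4755833401807381
row [1.9, -6.5, 1.9] [0.004, 0.002, 0.006] n>= 0.2
row [0.0, -0.0, 18.0] [0.0, 0.0, -0.0] n>= 0.4
row [0.0, -0.0, 27.0] [0.0, 0.0, -0.0] n>= 0.6
scene 0.1 74 ((491.9599304199219, 14.574752807617188), 27.554855346679688) [490.6  18.6 108.4] [472.  -6. 100.] [510.  36. 111.]
scene 0.084 26 ((496.09649658203125, 26.890838623046875), 17.943147659301758) [497.6  29.4  94.6] [481.  18.  91.] [511.  37.  97.]
scene 0.13 132 ((516.2875366210938, -5.103981018066406), 35.22466278076172) [511.8  -6.3 140.8] [497. -40. 131.] [528.  30. 150.]
 plane [-0.026 -0.073  0.108]
```

arm_command(
  plan=[
    [[2,-6.5,0],[0,0,0]],
    [[2,-6.5,0],[0,0,0]],
    [[2,-6.5,0],[0,0,0]],
    [[2,-6.5,0],[0,0,0]],
  ],
)

```text
t: 29.78
tool_pos: [0.5099, -0.0147, 0.0979]
tcp_rot: [3.139, 0.003, -3.039]
contact_force: [-0.0, 0.6, -0.1]
width: 0.474
```

```bash
python3 t8.py; python3 - <<'E'
from h import *
F=grab('scene');c=cloud(F);fr=F['frame'];o=manip.get_obs()
# disc silhouette: edges of disc top circle seen, fit circle radius 42 to disc-top pixels farthest out
m=(abs(c[...,0]-.51)<.06)&(abs(c[...,1]+.013)<.06)&(fr.max(2)<85)&(abs(c[...,2]-.109)<.004)
q=c[m][:,:2]*1000;d=q-o['tool_pos'][:2]*1000;r=np.hypot(*d.T);print(len(q),np.percentile(r,[90,98]))
k=r>36
ex=np.array([.62,.78]) 
print('ext',(d@[-.78,.62]).min().round(1),(d@[-.78,.62]).max().round(1),(d@ex).max().round(1))
E
```

```text
29.7833 [ 0.5099 -0.0147  0.0979] [ 3.139e+00  3.000e-03 -3.039e+00] [ 0.45  0.47 -0.7   1.94  0.4   0.86  1.22] [-0.   0.6 -0.1] 0.4740281174189952
row [-1.0, 1.5, 2.7] [0.002, 0.003, 0.004] n>= 0.1
row [0.0, -0.0, 18.0] [0.0, 0.0, -0.0] n>= 0.4
row [0.0, -0.0, 27.0] [0.0, 0.0, -0.0] n>= 0.6
66 [40.83911956 42.25130392]
ext 24.1 40.6 29.1
```

arm_command(
  plan=[
    [[-1,1.5,0],[0,0,0]],
    [[-1,1.5,4],[0,0,0]],
    [[-1,1.5,8],[0,0,0]],
    [[-1,1.5,12],[0,0,0]],
    [[-1,1.5,16],[0,0,0]],
    [[-1,1.5,20],[0,0,0]],
    [[-1,1.5,22],[0,0,0]],
    [[-1,1.5,22],[0,0,0]],
  ],
)

```text
t: 30.5
tool_pos: [0.5106, -0.0127, 0.0751]
tcp_rot: [3.139, 0.002, -3.038]
contact_force: [0.4, 0.4, -1.2]
width: 0.475
```

```bash
python3 t8.py
```

```text
30.5 [ 0.5106 -0.0127  0.0751] [ 3.139e+00  2.000e-03 -3.038e+00] [ 0.43  0.51 -0.68  1.96  0.43  0.82  1.19] [ 0.4  0.4 -1.2] 0.4753477751541638
row [-0.2, -0.4, -20.1] [0.003, 0.002, 0.005] n>= 0.5
row [0.0, -0.0, 18.0] [0.0, 0.0, -0.0] n>= 0.4
row [0.0, -0.0, 27.0] [0.0, 0.0, -0.0] n>= 0.6
```

The pulley is below the stub's top with no contact force, so it is on the stub. I go on down.

arm_command(
  plan=[
    [[0,0,4],[0,0,0]],
    [[0,0,8],[0,0,0]],
    [[0,0,12],[0,0,0]],
    [[0,0,16],[0,0,0]],
    [[0,0,20],[0,0,0]],
    [[0,0,23],[0,0,0]],
    [[0,0,24.5],[0,0,0]],
    [[0,0,24.5],[0,0,0]],
  ],
)

```text
t: 31.17
tool_pos: [0.5108, -0.0126, 0.0508]
tcp_rot: [3.139, 0.002, -3.038]
contact_force: [0.3, -0.3, -0.0]
width: 0.476
```

```bash
python3 t8.py
```

```text
31.1667 [ 0.5108 -0.0126  0.0508] [ 3.139e+00  2.000e-03 -3.038e+00] [ 0.41  0.54 -0.66  1.98  0.46  0.77  1.15] [ 0.3 -0.3 -0. ] 0.4759908766766918
row [-0.1, -0.4, -44.4] [0.003, 0.002, 0.005] n>= 1.1
row [0.0, -0.0, 18.0] [0.0, 0.0, -0.0] n>= 0.4
row [0.0, -0.0, 27.0] [0.0, 0.0, -0.0] n>= 0.6
```

arm_command(
  plan=[
    [[0,0,0.5],[0,0,0]],
    [[0,0,0.5],[0,0,0]],
    [[0,0,0.5],[0,0,0]],
    [[0,0,0.5],[0,0,0]],
    [[0,0,0.5],[0,0,0]],
  ],
  grip=-0.35,
)

```text
t: 31.58
tool_pos: [0.5112, -0.0126, 0.0509]
tcp_rot: [3.139, 0.003, -3.038]
contact_force: [0.1, 0.0, -0.5]
width: 0.674
```

arm_command(
  plan=[
    [[0,0,-8],[0,0,0]],
    [[0,0,-18],[0,0,0]],
    [[0,0,-30],[0,0,0]],
    [[0,0,-45],[0,0,0]],
    [[20,0,-60],[0,0,0]],
    [[50,0,-80],[0,0,0]],
    [[80,0,-100],[0,0,0]],
    [[110,0,-120],[0,0,0]],
    [[110,0,-120],[0,0,0]],
    [[110,0,-120],[0,0,0]],
  ],
)

```text
t: 32.42
tool_pos: [0.4013, -0.0249, 0.1725]
tcp_rot: [-3.141, 0.006, -3.039]
contact_force: [0.1, 0.3, 0.3]
width: 0.676
```

```bash
python3 t8.py; python3 tray2.py; python3 - <<'E'
from h import *
for n in('top','scene'):
    F=load(n);c=cloud(F);fr=F['frame']
    roi=(abs(c[...,0]-.51)<.06)&(abs(c[...,1]+.013)<.06)&(fr.max(2)<85)
    for z0,z1 in((.088,.102),(.056,.070)):
        q=c[roi&(c[...,2]>z0)&(c[...,2]<z1)]*1000
        if len(q)>8: print(n,z0,len(q),cv2.minEnclosingCircle(q[:,:2].astype(np.float32)),'z',np.median(q[:,2]).round(1)); A=np.c_[q[:,:2]-q[:,:2].mean(0),np.ones(len(q))];print('  slope',np.linalg.lstsq(A,q[:,2],rcond=None)[0].round(3))
    hs=cv2.cvtColor(fr,cv2.COLOR_RGB2HSV)
    b=c[(hs[...,0]<32)&(hs[...,1]>110)&(abs(c[...,0]-.53)<.08)&(abs(c[...,1]+.29)<.06)&(c[...,2]<.035)&(c[...,2]>.015)]
    print('scraper bar',n,np.median(b,0).round(3))
save(load('scene')['frame'][80:330,130:430],'fin.png',2.4)
E
```

```text
32.4167 [ 0.4013 -0.0249  0.1725] [-3.141  0.006 -3.039] [ 0.66  0.2  -0.83  2.08  0.19  0.93  1.41] [0.1 0.3 0.3] 0.6760524740950095
row [-109.7, 0.6, 78.0] [-0.0, 0.006, 0.004] n>= 3.2
row [0.0, -0.0, 18.0] [0.0, 0.0, -0.0] n>= 0.4
row [0.0, -0.0, 27.0] [0.0, 0.0, -0.0] n>= 0.6
scene 477 [ 47. -31.] [40. 73.] z [ 9. 18. 25.]
scene 199 [-6. 15.] [28. 56.] z [ 8. 10. 12.]
scene left on cover 0 
top 240 [ 46. -31.] [39. 73.] z [11. 20. 28.]
top 123 [-9. 17.] [27. 58.] z [ 9. 12. 16.]
top left on cover 68 [-0.049  0.007]
top 0.088 86 ((509.383544921875, -10.577128410339355), 20.726619720458984) z 94.4
  slope [-1.2000e-02  4.0000e-03  9.4353e+01]
top 0.056 412 ((509.8704833984375, -11.949857711791992), 41.53517532348633) z 62.5
  slope [-4.0000e-03  0.0000e+00  6.2625e+01]
scraper bar top [ 0.528 -0.293  0.027]
scene 0.056 130 ((513.5360717773438, -11.074384689331055), 41.827579498291016) z 61.2
  slope [-2.8000e-02 -5.0000e-03  6.1083e+01]
scraper bar scene [ 0.555 -0.297  0.026]
```

```bash
python3 -c "
from station import manip
print(manip.hand_in())"
```

```text
the job is handed in; nothing more can be done
None
```

I swept the three pieces into the tray in one pass with the scraper, stood the scraper back on the bench and released it. I then lowered the pulley over the stub, released it and handed in at about 32.5 s. No verdict was reported.

**Last checks from camera depth, after backing off:**
- **Pieces:** all are in the tray, with the highest point about 28 mm. Two show as a single group, because one leans on the other. The scene camera found nothing left on the cover. The top camera's 68 "bright" pixels near the stub are most likely the lamp or pulley edge.
- **Pulley:** it lies flat, with its hub top at 94 mm and disc top at 62.5 mm (95 and 63 expected). It is about 1 mm off the stub axis in the top view. The scene camera puts it about 3–4 mm further out in x, a bias close to the one between the two views earlier.
- **Scraper:** its bar top is at 26–27 mm on the bench, so it stands on its sole. It is about 25 mm from where it started, because the arm ran into joint limits on the way back.
- **Arm:** the force reading was about 0 N and the gripper was clear of everything.

**What disagreed or went wrong:**
- **Fingertip position:** the fingertips sit roughly 30 mm further back than the tool description says. Two pulley grasps closed above the hub before I corrected for it.
- **Final picture:** I could not view it, because the 12-picture limit was reached. The closing checks are numeric only.
- **Lamp and bystanders:** I saw no sign of contact with either. I did not measure the lamp force or re-measure every bystander.

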